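# Open the flaps of the bush tote and hold it tipped into its orange corner

### The job

With the blue tote standing on the bench, swing both of its grey flaps open past upright. Then lift the tote off the bench by its black handle and tip it towards its orange corner until all three loose steel bushes have slid into that corner, losing none of them and leaving the other things on the bench alone. Finish while still holding the tote up, tipped and steady, with the bushes in the orange corner: do not put it down or let go.

Things in the scene. Friction and masses are not known exactly. Their poses are not given: they have to be found in the camera images.
- tote: Loose blue open-topped tote, 130 (its x) x 170 (its y) x 60 mm high, walls and floor 4 mm, about 0.36 kg empty (0.6 kg with flaps and bushes). Origin at the centre of its underside, z up. A black handle stands on its -x wall (the side nearest the robot), two grey flaps cover its top, and its (-x, -y) corner is orange inside and out. It stands upright on the bench at the start
- handle (a point): Grasp point of the black handle: an upright plate, rigid with the tote, 10 mm thick along the tote's x, 60 mm wide along its y, standing up to 52 mm above the tote's rim (top 112 mm above the tote's underside). The point lies in the middle of the plate, 16 mm below its top, at (-70, 0, 96) mm in the tote; axes as the tote's
- corner (a point): Inner floor corner of the tote on the orange side, at (-61, -81, 4) mm in the tote; axes as the tote's, so the inside of the tote lies at positive x, y, z. The inside measures 122 x 162 mm
- foot (a point): Outer bottom corner of the tote under the orange corner, at (-65, -85, 0) mm in the tote: the tote's lowest point when it is tipped that way
- flap_left (a joint): Hinge angle (rad) of the left flap, a 126 x 82 x 4 mm grey plate hinged along the tote's +y rim, the axis parallel to the tote's x at y = +85, z = 60 mm in the tote: 0 shut (flat), 1.57 upright, 2.4 fully open (stop). A stiff light hinge: the flap stays where it is left, even when the tote is tipped; about 1 N at the tab moves it. It starts 0 to 0.2 open
- flap_left_tab (a point): Grasp point on the yellow tab of the left flap: a smooth upright plate on the flap's top face, 24 mm wide along the hinge, 6 mm thick, 36 mm high, which turns easily between gripper pads that pinch it across its 24 mm width. The point lies 12 mm below the tab's top; with the flap shut it is at (40, 13, 88) mm in the tote, that is 72 mm from the hinge axis sideways and 28 mm above it. Turns with the flap
- flap_right (a joint): Hinge angle (rad) of the right flap, the same but hinged along the tote's -y rim (axis at y = -85, z = 60 mm in the tote): 0 shut, 1.57 upright, 2.4 fully open. It starts 0 to 0.2 open
- flap_right_tab (a point): Grasp point on the yellow tab of the right flap, built like the left one; with the flap shut it is at (-10, -13, 88) mm in the tote. Turns with the flap
- bush1_center (a point): Centre of a loose steel bush, 26 mm across, 14 mm high, 45 g, lying on the tote's floor. Bushes slide on the smooth tote floor from about 10 degrees of tilt; all run along the walls right into the corner by 21 degrees straight towards the corner (about the diagonal), 25 to 30 is safe
- bush2_center (a point): Centre of the second bush, the same
- bush3_center (a point): Centre of the third bush, the same
- resin_tin: Bystander: white and green tin, 100 mm across, 110 mm high, to the right; origin at the centre of its underside
- glue_tube: Bystander: white tube with a red cap, about 130 x 30 x 24 mm, lying to the right; origin under its middle
- screwdriver: Bystander: screwdriver lying to the left
- sanding_block: Bystander: cork sanding block, 120 x 65 x 36 mm, to the left; origin under its middle
- tape_roll: Bystander: yellow roll of tape, 96 mm across, 25 mm high, far right; origin at the centre of its underside
- brush: Bystander: brush lying far left

How it is judged (in metres and radians):
On the way, in this order (a step that is already met when the one before it is completed fails the run):
1. both flaps have been swung open past upright while the tote stands on the bench (value of joint each of flap_left, flap_right above 1.57 rad and height (world z) of tote below 0.015 m and angle between tote's own z axis and vertical below 0.1 rad), for 0.2 s.
2. the tote has been lifted off the bench by the gripper (height (world z) of foot above 0.03 m and contact force between the fingers and tote above 1 N), for 0.2 s.
At the end, for the whole second after the job is handed in: Gripper holds the tote, lowest corner over 30 mm above the bench, touching no bystander, at rest, tilted 15-54 deg, its x and y axes both rising over 5.8 deg; flaps past 1.57 rad; every bush inside, centre within 75 mm of the orange inner corner along x and y, under 35 mm above the floor (all of step 2 and value of joint each of flap_left, flap_right above 1.57 rad and contact force between tote and resin_tin below 0.2 N and contact force between tote and sanding_block below 0.2 N and angle between tote's own z axis and vertical between 0.26 and 0.95 rad and angle between tote's own x axis and vertical below 1.47 rad and angle between tote's own y axis and vertical below 1.47 rad and linear speed of tote below 0.03 m/s and x of bush1_center in the frame of corner between 0 and 0.075 m and y of bush1_center in the frame of corner between 0 and 0.075 m and z of bush1_center in the frame of corner between -0.002 and 0.035 m and x of bush2_center in the frame of corner between 0 and 0.075 m and y of bush2_center in the frame of corner between 0 and 0.075 m and z of bush2_center in the frame of corner between -0.002 and 0.035 m and x of bush3_center in the frame of corner between 0 and 0.075 m and y of bush3_center in the frame of corner between 0 and 0.075 m and z of bush3_center in the frame of corner between -0.002 and 0.035 m); the arm keeps its last pose, push and grip.
It fails at once if a bush leaves the tote (distance between any of bush1_center, bush2_center, bush3_center and tote above 0.135 m).
It fails at once if the tote is tipped beyond 60 degrees (angle between tote's own z axis and vertical above 1.05 rad).
It fails at once if a bystander is moved by more than 30 mm (distance of any of resin_tin, glue_tube, screwdriver, sanding_block, tape_roll, brush from where it was at the start of the episode above 0.03 m).
It also fails if it takes over 61 s, if anything falls off the work surface, if the arm or the gripper's body presses on something with over 40 N, if the wrist force passes 120 N, or if a joint passes its speed limit or range.

### The arm

A 6-joint arm with a two-finger parallel gripper is mounted at the origin on the work surface. World frame = base frame: x ahead of the robot, y to its left, z up, the work surface at z = 0. Lengths are in mm, angles in rad, forces in N, time in s.
With the tool pointing down it reaches from about 350 to 975 mm from the base axis. Payload 7.1 kg.
Tool frame: the origin (TCP) lies between the finger pads; the fingertips stand 14 mm ahead of it and the grasp point (between the pads) lies 5 mm behind it; z points along the fingers, y is the direction in which the jaws open and shut (so a half turn about z gives the same grasp; the last joint's range is limited). The gripper opens to 88 mm and grips with 3 to 60 N. Pads are 20 mm wide; open, the fingers measure 115 mm over their backs; the gripper's body (75 mm by 178 mm) begins 61 mm behind the grasp point.
Start: joints at [-1.131, 0.423, 1.63, -0, 1.089, -0.019], TCP at [276.809, -560.34, 236.675] pointing down, gripper open.
Joint ranges: [-3, 3], [-0.9, 2.11], [0.09, 2.58], [-1.31, 4.45], [0.11, 2.69], [-2.54, 2.54]. Speed limits (rad/s): [2.39, 2.39, 3.01, 3.14, 3.14, 3.14].

### API

Orientations are given as a rotation vector (axis times angle).
In Python, from workcell import get_obs, get_image, calibration, close_job, regions_of, place_of gives the robot as it stands.
- The arm moves only by the tool move_arm, never from a script. Its argument "deltas" is a list of rows, each a list of 5 numbers: the closure in counts, from 0 (fully open) to 255 (shut), then the shift along the tool's x, y, z in m, then the turn about the tool's z in rad. In form: [[grip, x, y, z, roll], ...]. A call has 1 to 5 rows; each row is the pose to reach, as a shift and turn from the pose commanded when the call began, along the tool's axes at that moment; what a row does not reach only later rows make up. A row lasts 1/12 s, in which the tool goes at most 41.7 mm and 7.16 degrees, less where a joint would pass 70% of its speed; a pose out of reach is approached as far as the arm can. A call with a gripper value outside its range is refused whole. The fingers move at their own pace and stop on an object; the grip force is fixed at half the most. Time passes only in rows, so rows that repeat a pose let the fingers close. It gives the time, the measured TCP pose, the force and the opening at its end, in the units of the state.
- get_obs(): the state, without advancing time (a new reading comes with each control period).
- get_image(name): name is "scene" or "top" or "wrist"; returns the picture (400x640x3 uint8, blue, green, red); there is no depth.
- calibration(name): a dict with "intrinsics" (3x3 intrinsics, pixels), "distortion" ([k1, k2, p1, p2, k3] as OpenCV has them; the pictures are not rectified), "world_to_cam" (4x4, takes a point from world to camera coordinates); the wrist camera has in their place "hand_eye" (4x4, takes a point from camera to tool coordinates, whose origin is the TCP and whose axes are the flange's). Camera axes: x right, y down, z forward; pixel columns grow to the right and rows downward; lengths in mm; the calibration is good to about 2 mm. A picture is of the moment at which its call begins: read the wrist's pose just before it. calibration takes no time and is no camera call.
- close_job(): hands the job in, once; it reports no verdict.
Trained networks look in the newest picture that a camera, given by its name, has taken for a name from the list of things; names that differ only in an ending like _2 or _b are one class to them, and where a whole thing is asked for, a point or a joint stands for the part that bears it (a point fixed in the world has none). Each returns a list of dicts, best first, with "conf" (0 to 1); they miss things now and then, are a little off and sometimes report something else, mostly with a low value. They report only what shows in the picture. A call takes as long as a camera call.
- regions_of(camera, name): "region" (400x640 bool, what is visible of it).
- place_of(camera, name): "location" ([x, y, z] in mm, in world coordinates, good to about 4 mm: a listed point, or the origin of a listed thing).
The state is a dict: "t": time; "qpos": joint angles; "qvel": joint speeds; "joint_torque": joint torques, N m; "ee_pos": TCP position; "orientation": TCP orientation; "ft_force": force on the tool from outside, world axes, zero at the start; "moment": the same for the moment, N m; "width": finger opening in mm.
Only numpy, scipy, OpenCV 4.12 (cv2) and the standard library are available. Lean on these libraries where they do the work, as an engineer would, in place of code of your own. Each camera call takes 0.05 s, during which the arm holds its last target.

## Working session

There is one attempt and no reset: what is moved stays moved. The work goes in short steps, Python scripts to look and compute and a tool call to move; the robot and the scene stay as the last step left them, time stands still between calls to the robot, and variables do not carry over. Pictures are saved under pics/ and viewed, and the job is handed in when it is done.

Besides the shell and the picture viewer there is one more tool, called after "Emit:" as name(argument=value, ...) on one line, values as JSON. move_arm: Moves the arm, as the interface text tells. Its arguments: {"type":"object","properties":{"deltas":{"type":"array","items":{"type":"array","items":{"type":"number"}}}},"required":["deltas"]}

```bash
ls -la; mkdir -p pics; cat > h.py <<'E'
import numpy as np, cv2
from scipy.spatial.transform import Rotation as R
from workcell import *
def save(cam,fn):
    im=get_image(cam); cv2.imwrite('pics/'+fn,im); return im
def obs():
    o=get_obs(); print('t',round(o['t'],2),'q',np.round(o['qpos'],3),'p',np.round(o['ee_pos'],1),'rv',np.round(o['orientation'],3),'w',o['width'],'F',np.round(o['ft_force'],1),'M',np.round(o['moment'],2)); return o
def proj(cam,P):
    c=calibration(cam); T=np.array(c['world_to_cam']); 
    rv=cv2.Rodrigues(T[:3,:3])[0]
    return cv2.projectPoints(np.array(P,float).reshape(-1,1,3),rv,T[:3,3],np.array(c['intrinsics']),np.array(c['distortion']))[0].reshape(-1,2)
E
python3 - <<'E'
from h import *
o=obs(); print(R.from_rotvec(o['orientation']).as_matrix().round(3))
save('scene','s0.png'); save('top','t0.png')
for c in ('top','scene'):
  for n in ('tote','handle','corner','foot','flap_left_tab','flap_right_tab','resin_tin','sanding_block','screwdriver','glue_tube','tape_roll','brush'):
    print(c,n,[(np.round(d['location'],0),round(d['conf'],2)) for d in place_of(c,n)[:2]])
obs()
E
```

```text
total 12
drwxr-xr-x  3 agent agent 4096 Dec  7 14:52 .
drwxr-xr-x 23 root  root  4096 Dec  7 14:52 ..
drwxr-xr-x  2 agent agent 4096 Dec  7 14:52 pics
t 0.0 q [-1.131  0.424  1.631 -0.     1.089 -0.019] p [ 276.6 -559.9  235.9] rv [-3.058e+00 -7.140e-01  1.000e-03] w 87.74728945489653 F [-0.7  0.5 -0.1] M [ 0.01 -0.03  0.05]
[[ 0.897  0.443 -0.001]
 [ 0.443 -0.897  0.001]
 [-0.    -0.002 -1.   ]]
top tote [(array([569.,  -4.,  -2.]), 0.56)]
top handle [(array([503., -27.,  95.]), 0.9)]
top corner [(array([ 540., -100.,    7.]), 0.62)]
top foot [(array([ 532., -105.,    1.]), 0.88)]
top flap_left_tab [(array([604.,  23.,  88.]), 0.7), (array([562., -28.,  87.]), 0.27)]
top flap_right_tab [(array([564., -23.,  86.]), 0.7), (array([502., -26.,  94.]), 0.37)]
top resin_tin [(array([ 624., -456.,    1.]), 0.86)]
top sanding_block [(array([577., 376.,  -1.]), 0.84)]
top screwdriver [(array([364., 395.,  -2.]), 0.91)]
top glue_tube [(array([ 445., -390.,    0.]), 0.62)]
top tape_roll [(array([ 722., -329.,   -0.]), 0.85)]
top brush [(array([700., 360.,   3.]), 0.61)]
scene tote [(array([569
[... 180 characters left out ...]
 535., -106.,   -0.]), 0.76)]
scene flap_left_tab [(array([603.,  20.,  92.]), 0.59)]
scene flap_right_tab [(array([566., -20.,  88.]), 0.71), (array([577., 378.,   4.]), 0.43)]
scene resin_tin [(array([ 621., -454.,    2.]), 0.97), (array([ 533., -109.,    1.]), 0.36)]
scene sanding_block [(array([574., 378.,   4.]), 0.75)]
scene screwdriver [(array([369., 397.,  -3.]), 0.44)]
scene glue_tube [(array([ 445., -395.,    2.]), 0.8)]
scene tape_roll [(array([ 722., -329.,   -1.]), 0.76), (array([600.,  19.,  92.]), 0.57)]
scene brush []
t 1.3 q [-1.131  0.423  1.63   0.     1.089 -0.019] p [ 276.8 -560.3  236.7] rv [-3.059 -0.714 -0.   ] w 87.95579626830747 F [0.9 0.5 0.6] M [-0.04  0.01  0.  ]
```

View pics/s0.png

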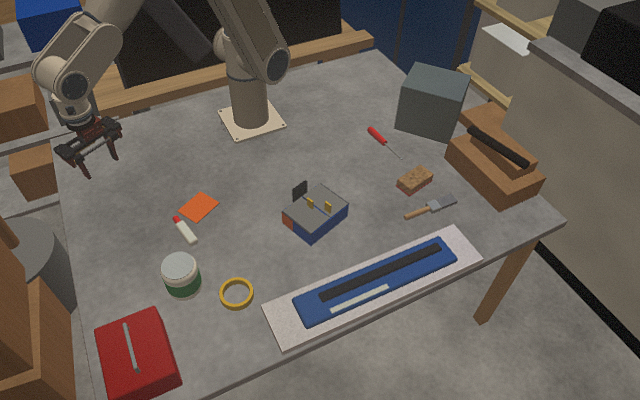

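View pics/t0.png

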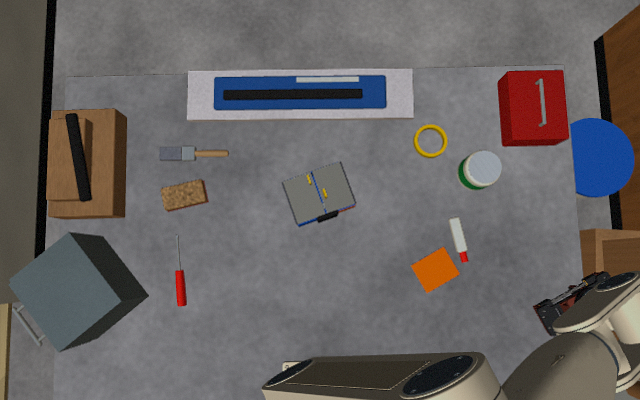

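Emit:
move_arm(deltas=[[0,0,0.2,-0.12,0],[0,0,0.2,-0.12,0],[0,0,0.2,-0.12,0],[0,0,0.2,-0.12,0],[0,0,0.2,-0.12,0]])

```text
t: 1.72
ee_pos: [356.5, -721.6, 345.2]
orientation: [3.059, 0.714, 0.0]
ft_force: [1.4, -1.4, 0.3]
width: 87.8
```

Emit:
move_arm(deltas=[[0,0,0.3,0,0],[0,0,0.3,0,0],[0,0,0.3,0,0],[0,0,0.3,0,0],[0,0,0.3,0,0]])

```text
t: 2.13
ee_pos: [435.1, -880.8, 343.5]
orientation: [3.058, 0.714, 0.001]
ft_force: [1.6, -1.1, 0.2]
width: 87.7
```

Emit:
move_arm(deltas=[[0,0,0.2,0,0],[0,0,0.2,0,0],[0,0,0.2,0,0],[0,0,0.2,0,0],[0,0,0.2,0,0]])

```text
t: 2.55
ee_pos: [449.4, -909.9, 313.4]
orientation: [3.023, 0.706, 0.014]
ft_force: [-0.3, 0.7, -0.4]
width: 87.5
```

Emit:
move_arm(deltas=[[0,0,0.3,0,0],[0,0,0.3,0,0],[0,0,0.3,0,0],[0,0,0.3,0,0],[0,0,0.3,0,0]])

```text
t: 2.97
ee_pos: [457.7, -926.7, 278.9]
orientation: [2.994, 0.699, 0.024]
ft_force: [-0.2, -0.8, -0.6]
width: 88.0
```

```bash
python3 - <<'E'
from h import *
o=obs(); print(R.from_rotvec(o['orientation']).as_matrix().round(3)); save('scene','s1.png')
E
```

```text
t 2.97 q [-1.124e+00  1.204e+00  8.600e-02  1.000e-03  1.782e+00 -1.200e-02] p [ 457.7 -926.7  278.9] rv [2.994 0.699 0.024] w 88.01103759656965 F [-0.2 -0.8 -0.6] M [ 0.    0.02 -0.01]
[[ 0.897  0.442  0.03 ]
 [ 0.443 -0.894 -0.062]
 [-0.     0.069 -0.998]]
```

Emit:
move_arm(deltas=[[0,0,-0.12,-0.06,0],[0,0,-0.12,-0.06,0],[0,0,-0.12,-0.06,0],[0,0,-0.12,-0.06,0]])

```text
t: 3.35
ee_pos: [403.4, -816.7, 329.0]
orientation: [2.994, 0.699, 0.024]
ft_force: [0.2, 0.3, 0.4]
width: 88.3
```

```bash
python3 - <<'E'
from h import *
o=obs(); print(R.from_rotvec(o['orientation']).as_matrix().round(3))
E
```

```text
t 3.35 q [-1.125e+00  8.050e-01  7.690e-01  1.000e-03  1.499e+00 -1.300e-02] p [ 403.4 -816.7  329. ] rv [2.994 0.699 0.024] w 88.3048961805009 F [0.2 0.3 0.4] M [0.08 0.06 0.06]
[[ 0.897  0.442  0.03 ]
 [ 0.443 -0.894 -0.062]
 [ 0.     0.069 -0.998]]
```

View pics/s1.png

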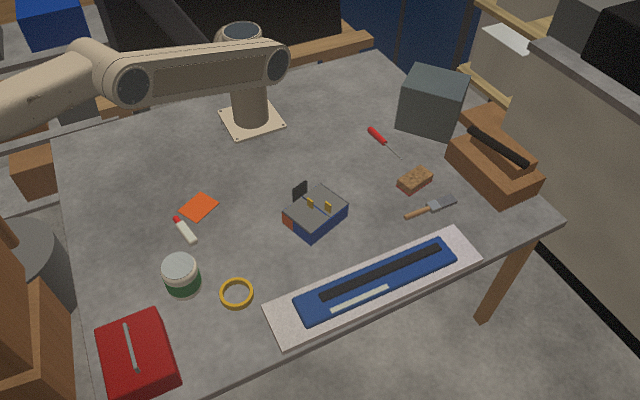

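Emit:
move_arm(deltas=[[0,0,0.6,-0.2,0],[0,0,0.6,-0.2,0],[0,0,0.6,-0.2,0],[0,0,0.6,-0.2,0],[0,0,0.6,-0.2,0]])

```text
t: 3.77
ee_pos: [447.5, -906.2, 361.0]
orientation: [2.985, 0.697, 0.027]
ft_force: [0.5, -2.1, -4.4]
width: 88.0
```

Emit:
move_arm(deltas=[[0,0,0.6,-0.2,0]])

```text
t: 3.85
ee_pos: [451.6, -914.4, 373.2]
orientation: [2.945, 0.688, 0.041]
ft_force: [0.7, -0.8, -0.0]
width: 87.9
```

Emit:
move_arm(deltas=[[0,0,0.6,0.0,0]])

```text
t: 3.93
ee_pos: [456.3, -924.0, 376.9]
orientation: [2.908, 0.679, 0.054]
ft_force: [0.6, -0.0, 0.9]
width: 88.2
```

Emit:
move_arm(deltas=[[0,0,0.6,0.0,0],[0,0,0.6,0.0,0]])

```text
t: 4.1
ee_pos: [462.4, -936.4, 365.5]
orientation: [2.878, 0.672, 0.064]
ft_force: [-0.4, 0.0, 0.0]
width: 87.6
```

```bash
python3 - <<'E'
from h import *
o=obs(); print(R.from_rotvec(o['orientation']).as_matrix().round(3))
E
```

```text
t 4.1 q [-1.124  1.123  0.086  0.002  1.743 -0.011] p [ 462.4 -936.4  365.5] rv [2.878 0.672 0.064] w 87.6222956915477 F [-0.4  0.   0. ] M [0.15 0.05 0.04]
[[ 0.897  0.435  0.084]
 [ 0.443 -0.88  -0.17 ]
 [-0.     0.189 -0.982]]
```

```bash
cat >> h.py <<'E'
def fit2(obj,w):
    obj=np.array(obj,float);w=np.array(w,float)
    a=obj-obj.mean(0);b=w-w.mean(0)
    th=np.arctan2((a[:,0]*b[:,1]-a[:,1]*b[:,0]).sum(),(a*b).sum())
    c,s=np.cos(th),np.sin(th);Rm=np.array([[c,-s],[s,c]])
    return th,w.mean(0)-Rm@obj.mean(0),Rm
def delta(target,jaw_az=None,o=None):
    """target: world pos of grasp point (mm); returns x,y,z (m), roll"""
    o=o or get_obs(); M=R.from_rotvec(o['orientation']).as_matrix()
    gp=np.array(o['ee_pos'])-5*M[:,2]
    d=M.T@(np.array(target)-gp)/1000
    roll=0
    if jaw_az is not None:
        f=lambda r:np.cos(r)*M[:,1]-np.sin(r)*M[:,0]
        v=np.array([np.cos(jaw_az),np.sin(jaw_az)])
        rs=np.linspace(-np.pi,np.pi,7201)
        cr=[abs(f(r)[0]*v[1]-f(r)[1]*v[0]) for r in rs]
        c=[r for r,k in zip(rs,cr) if k<2e-3]; roll=min(c,key=abs)
    print('delta',np.round(d,4),'roll',round(roll,3),'gp',gp.round(1))
    return d,roll
E
python3 - <<'E'
from h import *
obj=[(0,0),(-70,0),(-61,-81),(-65,-85),(40,13),(-10,-13)]
w=[(569,-1),(503,-23.5),(538.5,-99),(533.5,-105.5),(603.5,21.5),(565,-21.5)]
th,t,Rm=fit2(obj,w);print(np.degrees(th),t,(np.array(obj)@Rm.T+t-np.array(w)).round(1))
L=Rm@[40,13]+t;Rt=Rm@[-10,-13]+t;print('left tab',L,'right',Rt)
delta([*Rt,160],th)
delta([*L,160],th)
E
```

```text
18.14984231222842 [569.75519349  -3.25829736] [[ 0.8 -2.3]
 [ 0.2 -1.6]
 [-1.5 -0.2]
 [ 1.   1.2]
 [ 0.2  0.1]
 [-0.7  2.8]]
left tab [603.71545661  21.55501618] right [564.30228369 -18.72651557]
delta [ 0.4977 -0.8025  0.0596] roll -1.425 gp [ 462.  -935.6  370.4]
delta [ 0.5509 -0.8208  0.0561] roll -1.425 gp [ 462.  -935.6  370.4]
```

Emit:
move_arm(deltas=[[0,0.5,-0.8,0.0,-1.42],[0,0.5,-0.8,0.0,-1.42],[0,0.5,-0.8,0.0,-1.42],[0,0.5,-0.8,0.0,-1.42],[0,0.5,-0.8,0.0,-1.42]])

```text
t: 4.52
ee_pos: [483.5, -769.3, 341.4]
orientation: [2.598, 1.395, -0.008]
ft_force: [0.6, -0.3, -0.2]
width: 87.4
```

```bash
python3 - <<'E'
from h import *
o=obs(); print(R.from_rotvec(o['orientation']).as_matrix().round(3))
delta([564,-19,210],np.radians(18.2))
E
```

```text
t 4.52 q [-1.017  0.722  0.902 -0.018  1.326 -0.429] p [ 483.5 -769.3  341.4] rv [ 2.598  1.395 -0.008] w 87.4175863977384 F [ 0.6 -0.3 -0.2] M [ 0.06 -0.06 -0.  ]
[[ 0.557  0.826  0.086]
 [ 0.825 -0.538 -0.171]
 [-0.095  0.166 -0.982]]
delta [ 0.6766 -0.359   0.0126] roll -0.899 gp [ 483.  -768.5  346.3]
```

Emit:
move_arm(deltas=[[0,0.68,-0.36,0.01,-0.9],[0,0.68,-0.36,0.01,-0.9],[0,0.68,-0.36,0.01,-0.9],[0,0.68,-0.36,0.01,-0.9],[0,0.68,-0.36,0.01,-0.9]])

```text
t: 4.93
ee_pos: [508.0, -565.4, 306.7]
orientation: [2.049, 2.133, -0.093]
ft_force: [1.3, 0.4, 0.6]
width: 87.9
```

```bash
python3 - <<'E'
from h import *
o=obs()
delta([564,-19,210],np.radians(18.2))
E
```

```text
t 4.93 q [-0.835  0.486  1.375 -0.056  1.094 -0.854] p [ 508.  -565.4  306.7] rv [ 2.049  2.133 -0.093] w 87.94178444120548 F [1.3 0.4 0.6] M [ 0.06 -0.09  0.04]
delta [0.5528 0.0737 0.0118] roll -0.273 gp [ 507.5 -564.6  311.6]
```

Emit:
move_arm(deltas=[[0,0.55,0.07,0.01,-0.27],[0,0.55,0.07,0.01,-0.27],[0,0.55,0.07,0.01,-0.27],[0,0.55,0.07,0.01,-0.27],[0,0.55,0.07,0.01,-0.27]])

```text
t: 5.35
ee_pos: [529.9, -361.1, 270.2]
orientation: [1.756, 2.391, -0.124]
ft_force: [-0.2, 0.6, 0.2]
width: 87.4
```

```bash
python3 - <<'E'
from h import *
o=obs()
delta([564,-19,210],np.radians(18.2))
for n in ('flap_left_tab','flap_right_tab','tote','handle','foot','corner'):
    print(n,[(np.round(d['location'],0),round(d['conf'],2)) for d in place_of('top',n)[:2]])
E
```

```text
t 5.35 q [-0.574  0.344  1.68  -0.114  0.953 -0.819] p [ 529.9 -361.1  270.2] rv [ 1.756  2.391 -0.124] w 87.43748251199018 F [-0.2  0.6  0.2] M [ 0.05 -0.05 -0.02]
delta [0.3224 0.1337 0.0096] roll -0.01 gp [ 529.4 -360.3  275.1]
flap_left_tab [(array([604.,  23.,  88.]), 0.7), (array([562., -28.,  87.]), 0.27)]
flap_right_tab [(array([564., -23.,  86.]), 0.7), (array([502., -26.,  94.]), 0.37)]
tote [(array([569.,  -4.,  -2.]), 0.56)]
handle [(array([503., -27.,  95.]), 0.9)]
foot [(array([ 532., -105.,    1.]), 0.88)]
corner [(array([ 540., -100.,    7.]), 0.62)]
```

Emit:
move_arm(deltas=[[60,0.32,0.134,0.01,-0.01],[60,0.32,0.134,0.01,-0.01],[60,0.32,0.134,0.01,-0.01],[60,0.32,0.134,0.01,-0.01],[60,0.32,0.134,0.01,-0.01]])

```text
t: 6.07
ee_pos: [549.1, -157.3, 228.7]
orientation: [1.752, 2.403, -0.125]
ft_force: [0.4, -0.7, 0.6]
width: 67.4
```

```bash
python3 - <<'E'
from h import *
o=obs()
delta([564,-19,190],np.radians(18.2))
save('wrist','w1.png')
for n in ('flap_left_tab','flap_right_tab','tote','handle','foot'):
    print(n,[(np.round(d['location'],0),round(d['conf'],2)) for d in place_of('wrist',n)[:2]])
E
```

```text
t 6.07 q [-0.227  0.309  1.839 -0.183  0.882 -0.429] p [ 549.1 -157.3  228.7] rv [ 1.752  2.403 -0.125] w 67.43765597762751 F [ 0.4 -0.7  0.6] M [ 0.05 -0.11 -0.08]
delta [0.1322 0.0557 0.0216] roll -0.003 gp [ 548.7 -156.5  233.6]
flap_left_tab []
flap_right_tab []
tote [(array([ 532., -104.,    1.]), 0.59)]
handle []
foot [(array([ 537., -106.,   -0.]), 0.81)]
```

View pics/w1.png

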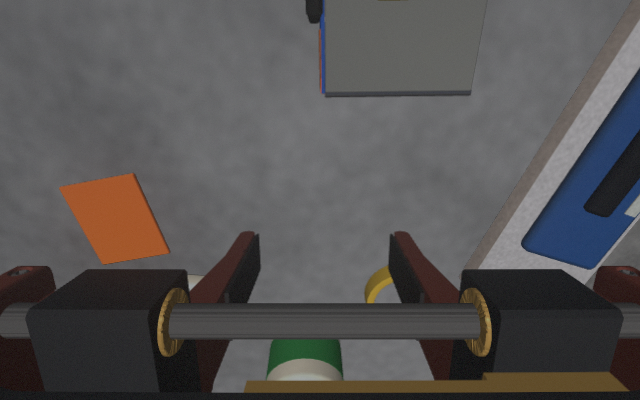

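Emit:
move_arm(deltas=[[60,0.132,0.056,0.02,0],[60,0.132,0.056,0.02,0],[60,0.132,0.056,0.02,0],[60,0.132,0.056,0.02,0]])

```text
t: 6.7
ee_pos: [563.2, -18.3, 185.1]
orientation: [1.753, 2.407, -0.125]
ft_force: [0.3, 0.5, 0.4]
width: 66.8
```

```bash
python3 - <<'E'
from h import *
o=obs()
delta([564,-19,95],np.radians(18.2))
save('wrist','w2.png');save('scene','s2.png')
for c in('wrist','scene'):
  for n in ('flap_left_tab','flap_right_tab','handle'):
    print(c,n,[(np.round(d['location'],0),round(d['conf'],2)) for d in place_of(c,n)[:2]])
E
```

```text
t 6.7 q [ 0.033  0.376  1.861 -0.223  0.841 -0.136] p [563.2 -18.3 185.1] rv [ 1.753  2.407 -0.125] w 66.7676006665357 F [0.3 0.5 0.4] M [ 0.07 -0.04  0.01]
delta [ 0.0152 -0.0019  0.0938] roll -0.002 gp [562.8 -17.5 190. ]
wrist flap_left_tab [(array([600.,  22.,  94.]), 0.94)]
wrist flap_right_tab [(array([562., -18.,  91.]), 0.57)]
wrist handle [(array([504., -32.,  97.]), 0.9)]
scene flap_left_tab [(array([367., 396.,  -1.]), 0.29)]
scene flap_right_tab [(array([565., -18.,  87.]), 0.63)]
scene handle [(array([503., -24.,  93.]), 0.97)]
```

View pics/w2.png

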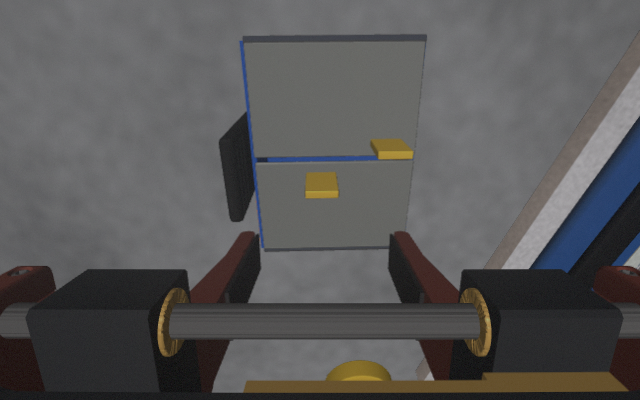

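Emit:
move_arm(deltas=[[60,0.015,-0.002,0.05,0],[60,0.016,-0.002,0.098,0],[60,0.016,-0.002,0.098,0],[200,0.016,-0.002,0.098,0],[200,0.016,-0.002,0.098,0]])

```text
t: 7.52
ee_pos: [563.4, -21.7, 86.1]
orientation: [1.752, 2.409, -0.128]
ft_force: [-0.4, -0.1, 0.7]
width: 57.1
```

Emit:
move_arm(deltas=[[200,0,0,0,0],[200,0,0,0,0],[200,0,0,0,0]])

```text
t: 7.77
ee_pos: [564.8, -20.8, 88.2]
orientation: [1.749, 2.407, -0.124]
ft_force: [-0.0, 0.5, -1.1]
width: 37.4
```

```bash
python3 - <<'E'
from h import *
o=obs();M=R.from_rotvec(o['orientation']).as_matrix();print(M.round(3),np.array(o['ee_pos'])-5*M[:,2])
save('wrist','w3.png')
E
```

```text
t 7.77 q [ 0.028  0.531  1.905 -0.278  0.645 -0.068] p [564.8 -20.8  88.2] rv [ 1.749  2.407 -0.124] w 37.41483926898259 F [-0.   0.5 -1.1] M [ 0.07 -0.08 -0.03]
[[-0.301  0.95   0.083]
 [ 0.936  0.311 -0.162]
 [-0.18   0.029 -0.983]] [564.39438023 -19.99809374  93.0817672 ]
```

View pics/w3.png

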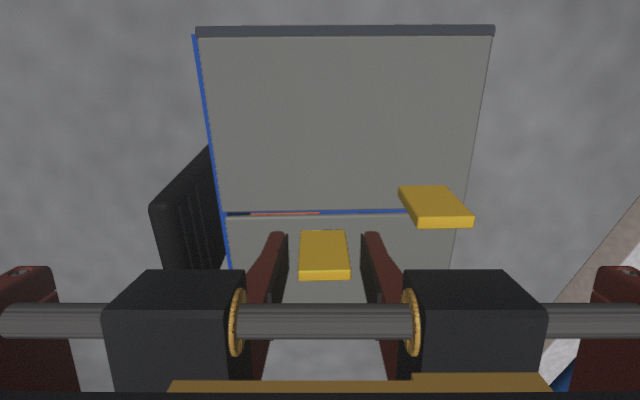

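Emit:
move_arm(deltas=[[255,0,0,0,0],[255,0,0,0,0],[255,0,0,0,0],[255,0,0,0,0]])

```text
t: 8.15
ee_pos: [564.4, -20.6, 87.2]
orientation: [1.749, 2.408, -0.125]
ft_force: [-0.0, 0.5, 6.9]
width: 24.1
```

```bash
cat >> h.py <<'E'
TH=np.radians(18.15); TT=np.array([569.76,-3.26])
def arc(side,thetas,TH=TH,TT=TT):
    o=obs();M=R.from_rotvec(o['orientation']).as_matrix();gp=np.array(o['ee_pos'])-5*M[:,2]
    c,s=np.cos(TH),np.sin(TH);Rm=np.array([[c,-s],[s,c]])
    pt=Rm.T@(gp[:2]-TT); print('gp in tote',pt.round(1),gp[2].round(1))
    u=side*pt[1]-85; z=gp[2]-60
    for t in thetas:
        u2=u*np.cos(t)+z*np.sin(t); z2=-u*np.sin(t)+z*np.cos(t)
        d=np.array([*(Rm@[0,side*(u2-u)]),z2-z])
        print(round(t,2),(M.T@d/1000).round(4))
E
python3 - <<'E'
from h import *
arc(-1,np.arange(1,10)*.25)
E
```

```text
t 8.15 q [ 0.029  0.532  1.905 -0.278  0.645 -0.068] p [564.4 -20.6  87.2] rv [ 1.749  2.408 -0.125] w 24.09319694315746 F [-0.   0.5  6.9] M [-0.01  0.18  0.03]
gp in tote [-10.7 -13.9] 92.1
0.25 [-0.013   0.0005 -0.0145]
0.5 [-0.0291  0.0008 -0.0253]
0.75 [-0.0475  0.0011 -0.0318]
1.0 [-0.0669  0.0012 -0.0336]
1.25 [-0.0861  0.0012 -0.0305]
1.5 [-0.1039  0.0011 -0.0228]
1.75 [-0.1193  0.0009 -0.0109]
2.0 [-0.1313  0.0005  0.0045]
2.25 [-1.391e-01  1.000e-04  2.230e-02]
```

Emit:
move_arm(deltas=[[255,-0.013,0,-0.015,0],[255,-0.029,0.001,-0.025,0],[255,-0.048,0.001,-0.032,0],[255,-0.067,0.001,-0.034,0],[255,-0.086,0.001,-0.03,0]])

```text
t: 8.57
ee_pos: [587.9, -96.5, 133.1]
orientation: [1.75, 2.409, -0.127]
ft_force: [-5.5, 0.2, 10.3]
width: 23.2
```

Emit:
move_arm(deltas=[[255,-0.018,0,0.007,0],[255,-0.033,0,0.019,0],[255,-0.045,0,0.035,0],[255,-0.049,0,0.042,0],[255,-0.049,0,0.042,0]])

```text
t: 8.98
ee_pos: [607.6, -151.7, 99.2]
orientation: [1.75, 2.405, -0.127]
ft_force: [-1.1, -8.7, 8.8]
width: 23.2
```

```bash
python3 - <<'E'
from h import *
arc(-1,[0.])
save('wrist','w4.png');save('scene','s4.png')
E
```

```text
t 8.98 q [-0.195  0.569  1.785 -0.232  0.687 -0.336] p [ 607.6 -151.7   99.2] rv [ 1.75   2.405 -0.127] w 23.197856969182723 F [-1.1 -8.7  8.8] M [-1.33 -0.08 -0.12]
gp in tote [ -10.4 -151.9] 104.1
0.0 [0. 0. 0.]
```

View pics/w4.png

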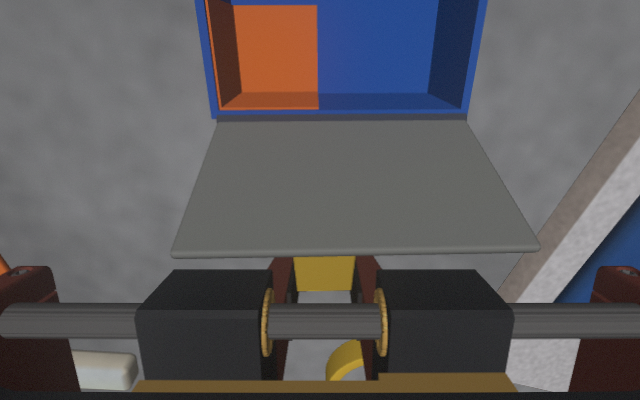

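View pics/s4.png

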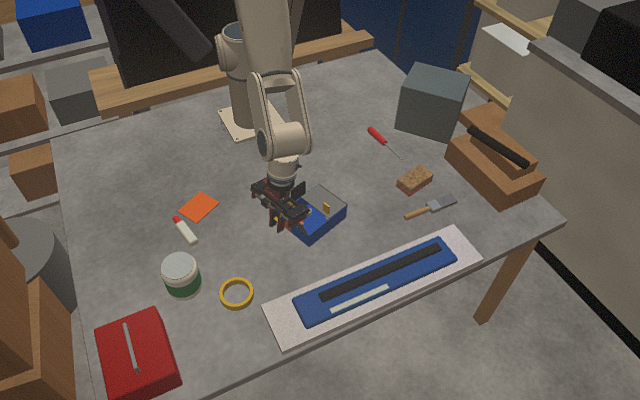

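Emit:
move_arm(deltas=[[110,0,0,0,0],[110,0,0,0,0],[110,-0.01,0,0,0],[110,-0.03,0,-0.03,0],[110,-0.03,0,-0.07,0]])

```text
t: 9.5
ee_pos: [608.6, -167.3, 171.0]
orientation: [1.753, 2.413, -0.131]
ft_force: [0.5, -0.4, 0.9]
width: 49.1
```

Emit:
move_arm(deltas=[[80,0.0,0,-0.04,0],[80,0.04,0,-0.05,0],[80,0.08,0,-0.04,0],[80,0.12,0,-0.03,0]])

```text
t: 9.83
ee_pos: [571.9, -47.7, 182.8]
orientation: [1.75, 2.405, -0.122]
ft_force: [0.2, 0.6, -0.5]
width: 59.9
```

```bash
python3 - <<'E'
from h import *
o=obs()
delta([603,21.5,170],np.radians(18.2))
save('wrist','w5.png');save('top','t5.png')
for c in('wrist','top'):
  for n in ('flap_left_tab','flap_right_tab','handle','foot','tote','corner','bush1_center'):
    print(c,n,[(np.round(d['location'],0),round(d['conf'],2)) for d in place_of(c,n)[:3]])
E
```

```text
t 9.83 q [-0.021  0.388  1.848 -0.22   0.829 -0.191] p [571.9 -47.7 182.8] rv [ 1.75   2.405 -0.122] w 59.928029607066314 F [ 0.2  0.6 -0.5] M [ 0.03 -0.03  0.03]
delta [0.0578 0.0506 0.009 ] roll -0.001 gp [571.5 -46.9 187.7]
wrist flap_left_tab [(array([600.,  14.,  93.]), 0.96)]
wrist flap_right_tab []
wrist handle [(array([502., -35.,  98.]), 0.87)]
wrist foot [(array([ 534., -112.,    2.]), 0.66)]
wrist tote [(array([571., -12.,   1.]), 0.83)]
wrist corner [(array([ 535., -106.,    5.]), 0.63), (array([ 720., -336.,   -2.]), 0.54)]
wrist bush1_center []
top flap_left_tab []
top flap_right_tab [(array([ 605., -145.,  114.]), 0.59)]
top handle [(array([504., -31.,  93.]), 0.69)]
top foot [(array([ 532., -110.,    0.]), 0.58)]
top tote [(array([574.,  -8.,  -2.]), 0.64)]
top corner [(array([ 536., -106.,    2.]), 0.6)]
top bush1_center []
```

View pics/w5.png

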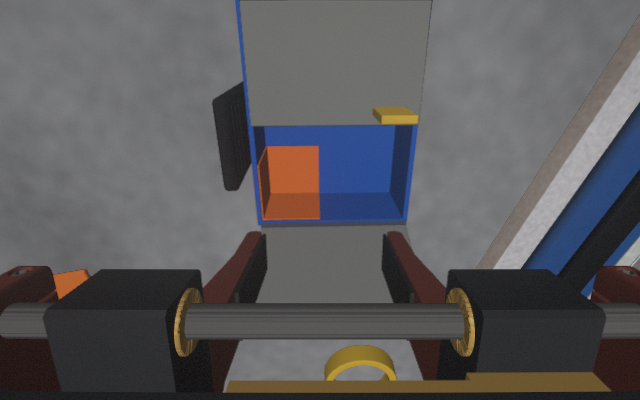

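```bash
python3 - <<'E'
from h import *
obj=[(0,0),(-70,0),(-61,-81),(-65,-85),(40,13)]
w=[(572.5,-10),(503,-33),(535.5,-106),(533,-111),(600,14)]
th,t,Rm=fit2(obj,w);print(np.degrees(th),t,(np.array(obj)@Rm.T+t-np.array(w)).round(1), Rm@[40,13]+t)
delta([*(Rm@[40,13]+t),150],th)
delta([*(Rm@[40,13]+t),91],th)
E
```

```text
18.049059200688383 [568.98386182 -10.43904385] [[-3.5 -0.4]
 [-0.6  0.9]
 [ 0.6 -0.4]
 [ 0.5 -0.4]
 [ 3.   0.3]] [602.98771893  14.31449533]
delta [0.0548 0.049  0.0279] roll 0.0 gp [570.7 -47.7 186. ]
delta [0.0654 0.0474 0.0859] roll 0.0 gp [570.7 -47.7 186. ]
```

Emit:
move_arm(deltas=[[90,0.036,0.032,0.0,0],[90,0.054,0.047,0.02,0],[90,0.06,0.047,0.05,0],[90,0.064,0.047,0.083,0],[90,0.064,0.047,0.083,0]])

```text
t: 11.05
ee_pos: [599.4, 13.0, 83.5]
orientation: [1.752, 2.416, -0.136]
ft_force: [-1.1, 0.6, -0.6]
width: 56.7
```

```bash
python3 - <<'E'
from h import *
o=obs()
save('wrist','w6.png')
delta([603,14.3,91])
E
```

```text
t 11.05 q [ 0.085  0.581  1.814 -0.263  0.706 -0.034] p [599.4  13.   83.5] rv [ 1.752  2.416 -0.136] w 56.73473611749244 F [-1.1  0.6 -0.6] M [ 0.03 -0.   -0.04]
delta [-0.0001  0.0029  0.0002] roll 0 gp [600.2  13.5  91.1]
```

View pics/w6.png

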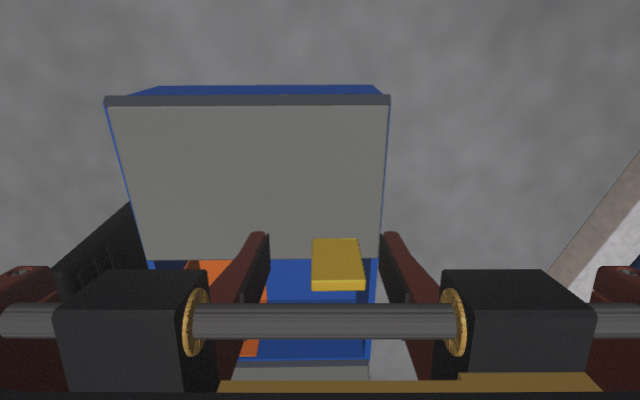

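Emit:
move_arm(deltas=[[255,0,0.003,0,0],[255,0,0.003,0,0],[255,0,0.003,0,0],[255,0,0.003,0,0],[255,0,0.003,0,0]])

```text
t: 11.52
ee_pos: [606.6, 13.6, 90.7]
orientation: [1.75, 2.407, -0.124]
ft_force: [-0.9, 0.1, -0.4]
width: 27.3
```

Emit:
move_arm(deltas=[[255,0,0,0,0]])

```text
t: 11.6
ee_pos: [605.9, 13.4, 90.1]
orientation: [1.75, 2.408, -0.126]
ft_force: [0.7, -0.2, 0.8]
width: 23.8
```

```bash
python3 - <<'E'
from h import *
arc(1,np.arange(1,10)*.25,TH=np.radians(18.05),TT=np.array([569,-10.4]))
E
```

```text
t 11.6 q [ 0.085  0.575  1.804 -0.262  0.712 -0.035] p [605.9  13.4  90.1] rv [ 1.75   2.408 -0.126] w 23.75690275457709 F [ 0.7 -0.2  0.8] M [-0.18  0.17 -0.02]
gp in tote [42.4 12.1] 95.0
0.25 [ 0.0077  0.0005 -0.0186]
0.5 [ 0.0198  0.0008 -0.0348]
0.75 [ 0.0355  0.0011 -0.0474]
1.0 [ 0.0538  0.0013 -0.0558]
1.25 [ 0.0736  0.0013 -0.0594]
1.5 [ 0.0937  0.0012 -0.058 ]
1.75 [ 0.1129  0.001  -0.0516]
2.0 [ 0.1298  0.0006 -0.0407]
2.25 [ 0.1436  0.0002 -0.026 ]
```

Emit:
move_arm(deltas=[[255,0.008,0,-0.019,0],[255,0.02,0.001,-0.035,0],[255,0.036,0.001,-0.047,0],[255,0.054,0.001,-0.056,0],[255,0.074,0.001,-0.059,0]])

```text
t: 12.02
ee_pos: [580.7, 92.7, 136.3]
orientation: [1.749, 2.406, -0.125]
ft_force: [-3.7, -3.6, 9.9]
width: 23.6
```

Emit:
move_arm(deltas=[[255,0.02,0,0.001,0],[255,0.039,0,0.008,0],[255,0.056,0,0.019,0],[255,0.064,0,0.026,0],[255,0.064,0,0.026,0]])

```text
t: 12.43
ee_pos: [562.8, 151.5, 97.3]
orientation: [1.748, 2.41, -0.121]
ft_force: [-2.9, 6.2, 8.4]
width: 23.0
```

```bash
python3 - <<'E'
from h import *
arc(1,[0.],TH=np.radians(18.05),TT=np.array([569,-10.4]))
save('wrist','w7.png')
E
```

```text
t 12.43 q [ 0.333  0.551  1.828 -0.263  0.754  0.209] p [562.8 151.5  97.3] rv [ 1.748  2.41  -0.121] w 22.95425447580301 F [-2.9  6.2  8.4] M [ 0.72  0.15 -0.02]
gp in tote [ 44.2 156.7] 102.2
0.0 [0. 0. 0.]
```

View pics/w7.png

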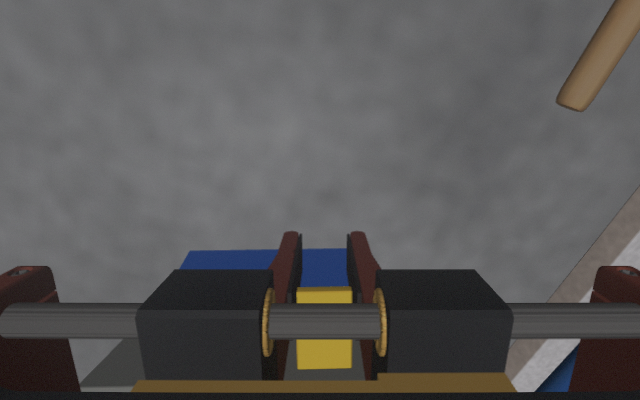

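Emit:
move_arm(deltas=[[110,0,0,0,0],[110,0,0,0,0],[110,0.01,0,0,0],[110,0.02,0,-0.03,0],[110,0.02,0,-0.07,0]])

```text
t: 12.9
ee_pos: [548.0, 178.7, 159.3]
orientation: [1.753, 2.412, -0.136]
ft_force: [1.0, -0.3, -0.6]
width: 49.3
```

Emit:
move_arm(deltas=[[110,0.02,0,-0.04,0],[110,-0.01,-0.02,-0.06,0],[110,-0.05,-0.04,-0.07,0],[110,-0.09,-0.05,-0.07,0]])

```text
t: 13.23
ee_pos: [524.2, 94.6, 247.6]
orientation: [1.745, 2.41, -0.123]
ft_force: [0.7, -1.3, -1.1]
width: 50.0
```

```bash
python3 - <<'E'
from h import *
o=obs()
save('wrist','w8.png');save('top','t8.png');save('scene','s8.png')
for c in('wrist','scene'):
  for n in ('flap_left_tab','flap_right_tab','handle','foot','tote','corner'):
    print(c,n,[(np.round(d['location'],0),round(d['conf'],2)) for d in place_of(c,n)[:2]])
print('top handle',[(np.round(d['location'],0),round(d['conf'],2)) for d in place_of('top','handle')[:2]])
print('top tab',[(np.round(d['location'],0),round(d['conf'],2)) for d in place_of('top','flap_left_tab')[:2]])
print('bush',[(np.round(d['location'],0),round(d['conf'],2)) for d in place_of('scene','bush1_center')])
E
```

```text
t 13.23 q [ 0.255  0.261  1.856 -0.213  0.994  0.051] p [524.2  94.6 247.6] rv [ 1.745  2.41  -0.123] w 50.010402973581 F [ 0.7 -1.3 -1.1] M [ 0.05 -0.13 -0.03]
wrist flap_left_tab [(array([561., 141., 124.]), 0.98)]
wrist flap_right_tab [(array([ 599., -124.,  118.]), 0.91)]
wrist handle [(array([503., -24.,  92.]), 0.55)]
wrist foot [(array([531., -98.,   4.]), 0.66)]
wrist tote [(array([568.,   4.,   5.]), 0.95)]
wrist corner [(array([532., -97.,   2.]), 0.83), (array([504., -24.,  95.]), 0.59)]
scene flap_left_tab [(array([565., 137., 123.]), 0.76)]
scene flap_right_tab [(array([ 601., -126.,  115.]), 0.71)]
scene handle [(array([505., -14.,  93.]), 0.76), (array([ 622., -456.,   -0.]), 0.3)]
scene foot [(array([532., -95.,   0.]), 0.7), (array([ 622., -452.,    1.]), 0.41)]
scene tote [(array([569.,   6.,  -4.]), 0.9), (array([700., 358.,   2.]), 0.59)]
scene corner [(array([535., -91.,   2.]), 0.78), (array([702., 355.,   2.]), 0.38)]
top handle [(array([503., -17.,  96.]), 0.78)]
top tab []
bush [(array([532.,   4.,   9.]), 0.56)]
```

View pics/w8.png

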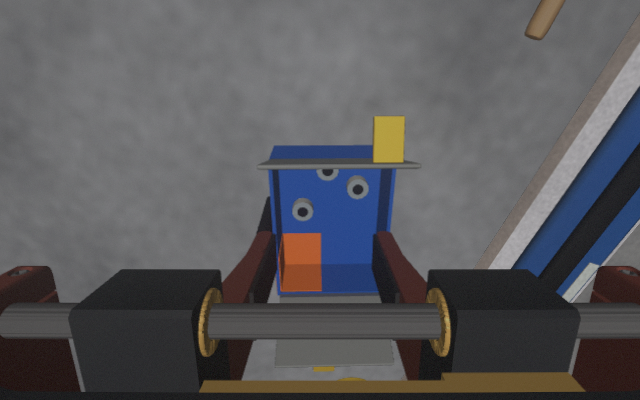

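View pics/t8.png

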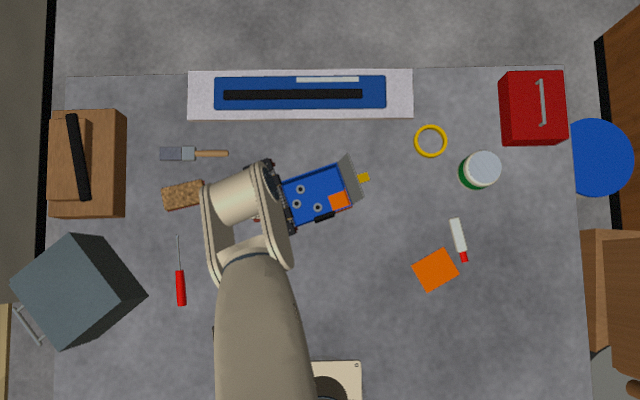

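```bash
python3 - <<'E'
from h import *
obj=[(0,0),(-70,0),(-61,-81),(-65,-85)]
w=[(568.5,5),(503.7,-18.3),(533.5,-94),(531.5,-96.5)]
th,t,Rm=fit2(obj,w);print(np.degrees(th),t,(np.array(obj)@Rm.T+t-np.array(w)).round(1))
H=Rm@[-70,0]+t;print(H)
delta([*H,165],th)
delta([*H,97],th)
# edges in wrist image for yaw?
E
```

```text
17.125108709783518 [568.90748434   3.13855727] [[ 0.4 -1.9]
 [-1.7  0.8]
 [ 1.   1.8]
 [ 0.3 -0.7]]
[502.01099973 -17.4735835 ]
delta [-0.083  -0.0584  0.1001] roll 0.017 gp [524.4  94.6 250.1]
delta [-0.0708 -0.0602  0.167 ] roll 0.017 gp [524.4  94.6 250.1]
```

```bash
python3 - <<'E'
from h import *
th=np.radians(17.6);c,s=np.cos(th),np.sin(th);Rm=np.array([[c,-s],[s,c]]);t=np.array([568.9,3.1])
H=Rm@[-70,14]+t;print(H)
delta([*H,160],th)
delta([*H,93],th)
E
```

```text
[497.94347478  -4.721223  ]
delta [-0.0689 -0.0584  0.1026] roll 0.008 gp [524.4  94.6 250.1]
delta [-0.0569 -0.0602  0.1685] roll 0.008 gp [524.4  94.6 250.1]
```

Emit:
move_arm(deltas=[[110,-0.03,-0.028,0.03,0],[110,-0.06,-0.05,0.06,0.01],[110,-0.07,-0.0635,0.1,0.01],[110,-0.07,-0.0635,0.105,0.01]])

```text
t: 14.47
ee_pos: [491.3, -10.9, 150.6]
orientation: [1.765, 2.401, -0.129]
ft_force: [0.3, 0.3, 0.0]
width: 50.1
```

```bash
python3 - <<'E'
from h import *
o=obs()
th=np.radians(17.6);c,s=np.cos(th),np.sin(th);Rm=np.array([[c,-s],[s,c]]);t=np.array([568.9,3.1])
H=Rm@[-70,14]+t
delta([*H,93],th)
save('wrist','w9.png')
print([(np.round(d['location'],0),round(d['conf'],2)) for d in place_of('wrist','handle')[:2]])
E
```

```text
t 14.47 q [ 0.054  0.34   2.031 -0.256  0.718 -0.06 ] p [491.3 -10.9 150.6] rv [ 1.765  2.401 -0.129] w 50.09490484482013 F [0.3 0.3 0. ] M [ 0.13 -0.03 -0.01]
delta [0.0142 0.0067 0.0612] roll -0.001 gp [490.9 -10.1 155.5]
[(array([502., -23.,  97.]), 0.75)]
```

View pics/w9.png

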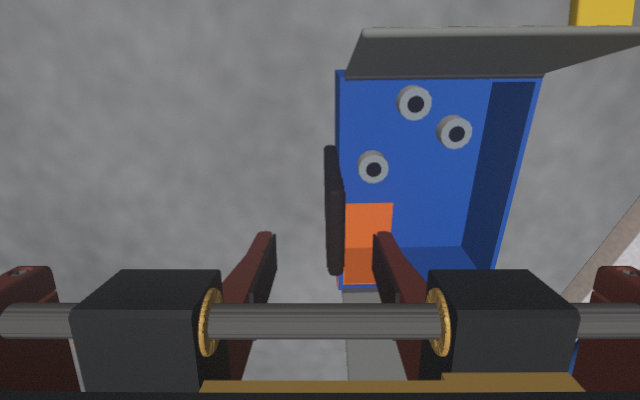

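Emit:
move_arm(deltas=[[110,0.014,0.0065,0.02,0],[110,0.014,0.0065,0.061,0],[110,0.014,0.0065,0.061,0]])

```text
t: 14.82
ee_pos: [499.0, -3.1, 85.6]
orientation: [1.764, 2.406, -0.134]
ft_force: [-2.0, -0.3, -0.8]
width: 49.5
```

```bash
python3 - <<'E'
from h import *
o=obs()
save('wrist','w10.png');save('scene','s10.png')
E
```

```text
t 14.82 q [ 0.069  0.472  2.038 -0.305  0.591  0.015] p [499.   -3.1  85.6] rv [ 1.764  2.406 -0.134] w 49.481262953218184 F [-2.  -0.3 -0.8] M [ 0.03  0.05 -0.01]
```

View pics/w10.png

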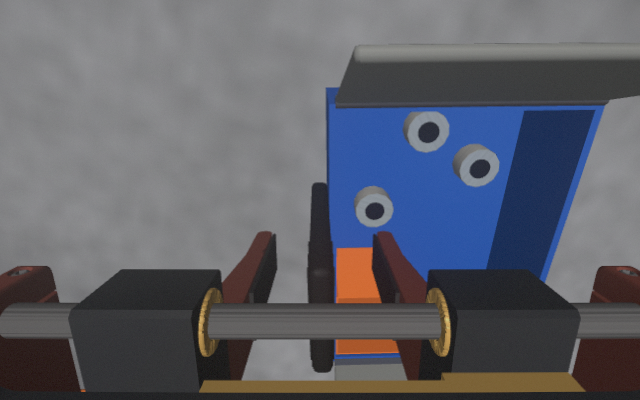

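View pics/s10.png

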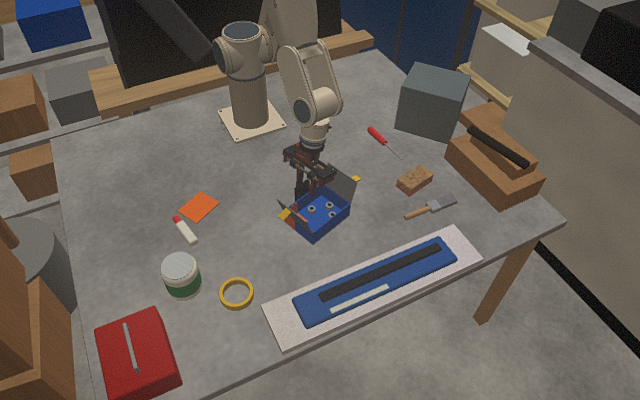

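Emit:
move_arm(deltas=[[255,0,0,0,0],[255,0,0,0,0],[255,0,0,0,0],[255,0,0,0,0],[255,0,0,0,0]])

```text
t: 15.33
ee_pos: [501.7, -3.3, 91.9]
orientation: [1.761, 2.398, -0.123]
ft_force: [0.0, 0.6, 0.7]
width: 19.9
```

Emit:
move_arm(deltas=[[255,0,0,0,0],[255,0,0,0,0],[255,0,0,0,0]])

```text
t: 15.58
ee_pos: [499.0, -4.0, 90.8]
orientation: [1.763, 2.402, -0.131]
ft_force: [-6.3, -0.3, 10.9]
width: 10.1
```

```bash
python3 - <<'E'
from h import *
o=obs();M=R.from_rotvec(o['orientation']).as_matrix();print(M.round(3)); print('up 60 in tool',(M.T@[0,0,.06]).round(4))
E
```

```text
t 15.58 q [ 0.068  0.461  2.039 -0.305  0.597  0.013] p [499.   -4.   90.8] rv [ 1.763  2.402 -0.131] w 10.097395447648141 F [-6.3 -0.3 10.9] M [-0.54  1.53 -0.16]
[[-0.293  0.953  0.076]
 [ 0.939  0.301 -0.164]
 [-0.179  0.023 -0.984]]
up 60 in tool [-0.0108  0.0014 -0.059 ]
```

Emit:
move_arm(deltas=[[255,-0.002,0,-0.01,0],[255,-0.004,0,-0.02,0],[255,-0.006,0,-0.035,0],[255,-0.009,0,-0.05,0],[255,-0.012,0,-0.065,0]])

```text
t: 16.0
ee_pos: [499.0, -4.0, 157.7]
orientation: [1.762, 2.4, -0.125]
ft_force: [0.0, -1.1, -6.4]
width: 9.6
```

```bash
python3 - <<'E'
from h import *
o=obs()
save('wrist','w11.png');save('scene','s11.png')
E
```

```text
t 16.0 q [ 0.067  0.337  2.011 -0.251  0.739 -0.056] p [499.   -4.  157.7] rv [ 1.762  2.4   -0.125] w 9.645665062972935 F [ 0.  -1.1 -6.4] M [ 0.13  0.39 -0.02]
```

View pics/w11.png

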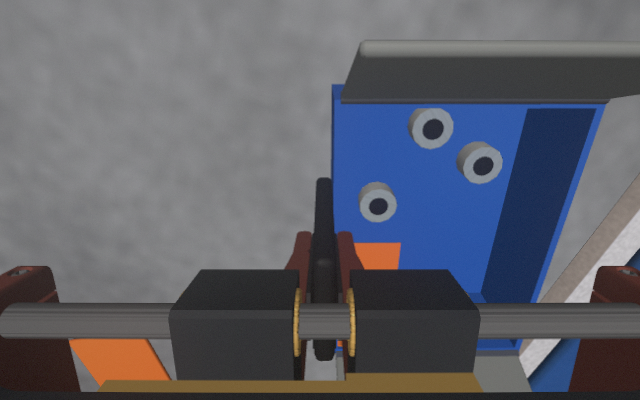

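View pics/s11.png

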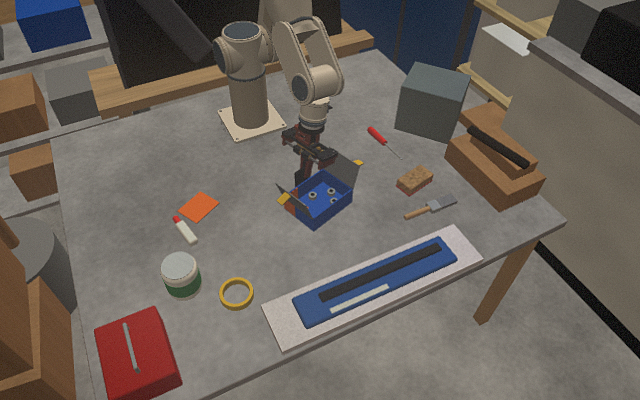

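```bash
cat >> h.py <<'E'
def plan(target,azdeg,n):
    o=obs();M=R.from_rotvec(o['orientation']).as_matrix()
    az=np.arctan2(M[1,1],M[0,1]); roll=az-np.radians(azdeg)  # positive roll lowers az
    d=M.T@(np.array(target)-np.array(o['ee_pos']))/1000
    print('z',M[:,2].round(3),'jaw az',np.degrees(az).round(1),'dist',np.linalg.norm(d).round(3))
    for k in range(1,6):
        f=min(1,k/n); print([255,*(d*f).round(3),round(roll*f,3)])
E
python3 - <<'E'
from h import *
plan([600,-60,300],-10,8)
E
```

```text
t 16.1 q [ 0.067  0.335  2.01  -0.251  0.738 -0.055] p [500.9  -4.  159.2] rv [ 1.76   2.397 -0.12 ] w 9.97982166489846 F [ 1.3  0.5 -5.6] M [ 0.13  0.18 -0.01]
z [ 0.085 -0.162 -0.983] jaw az 17.6 dist 0.181
[255, np.float64(-0.013), np.float64(0.01), np.float64(-0.015), np.float64(0.06)]
[255, np.float64(-0.027), np.float64(0.021), np.float64(-0.03), np.float64(0.12)]
[255, np.float64(-0.04), np.float64(0.031), np.float64(-0.045), np.float64(0.18)]
[255, np.float64(-0.053), np.float64(0.041), np.float64(-0.06), np.float64(0.241)]
[255, np.float64(-0.067), np.float64(0.051), np.float64(-0.076), np.float64(0.301)]
```

Emit:
move_arm(deltas=[[255,-0.008,0.006,-0.01,0.04],[255,-0.02,0.016,-0.024,0.1],[255,-0.035,0.028,-0.04,0.16],[255,-0.052,0.04,-0.058,0.23],[255,-0.067,0.051,-0.076,0.3]])

```text
t: 16.52
ee_pos: [561.4, -39.7, 244.7]
orientation: [2.098, 2.101, -0.089]
ft_force: [1.4, 0.0, -6.4]
width: 9.9
```

```bash
python3 - <<'E'
from h import *
plan([770,-220,350],-60,13)
E
```

```text
t 16.52 q [-0.007  0.292  1.819 -0.199  0.959  0.101] p [561.4 -39.7 244.7] rv [ 2.098  2.101 -0.089] w 9.868969788612324 F [ 1.4  0.  -6.4] M [0.24 0.32 0.03]
z [ 0.079 -0.162 -0.984] jaw az 0.4 dist 0.295
[255, np.float64(-0.015), np.float64(0.017), np.float64(-0.004), np.float64(0.081)]
[255, np.float64(-0.03), np.float64(0.033), np.float64(-0.009), np.float64(0.162)]
[255, np.float64(-0.045), np.float64(0.05), np.float64(-0.013), np.float64(0.243)]
[255, np.float64(-0.06), np.float64(0.066), np.float64(-0.018), np.float64(0.324)]
[255, np.float64(-0.075), np.float64(0.083), np.float64(-0.022), np.float64(0.406)]
```

Emit:
move_arm(deltas=[[255,-0.015,0.016,-0.005,0.08],[255,-0.03,0.033,-0.01,0.16],[255,-0.045,0.05,-0.015,0.24],[255,-0.06,0.066,-0.02,0.32],[255,-0.075,0.083,-0.025,0.4]])

```text
t: 16.93
ee_pos: [641.8, -108.9, 287.1]
orientation: [2.469, 1.637, -0.037]
ft_force: [0.6, -0.0, -7.6]
width: 9.9
```

```bash
python3 - <<'E'
from h import *
plan([770,-220,350],-60,8)
save('wrist','w12.png')
E
```

```text
t 16.93 q [-0.118  0.372  1.596 -0.172  1.082  0.356] p [ 641.8 -108.9  287.1] rv [ 2.469  1.637 -0.037] w 9.943429438620921 F [ 0.6 -0.  -7.6] M [ 0.34  0.42 -0.  ]
z [ 0.078 -0.162 -0.984] jaw az -22.4 dist 0.181
[255, np.float64(-0.007), np.float64(0.021), np.float64(-0.004), np.float64(0.082)]
[255, np.float64(-0.015), np.float64(0.042), np.float64(-0.008), np.float64(0.164)]
[255, np.float64(-0.022), np.float64(0.063), np.float64(-0.013), np.float64(0.246)]
[255, np.float64(-0.029), np.float64(0.084), np.float64(-0.017), np.float64(0.328)]
[255, np.float64(-0.036), np.float64(0.105), np.float64(-0.021), np.float64(0.41)]
```

View pics/w12.png

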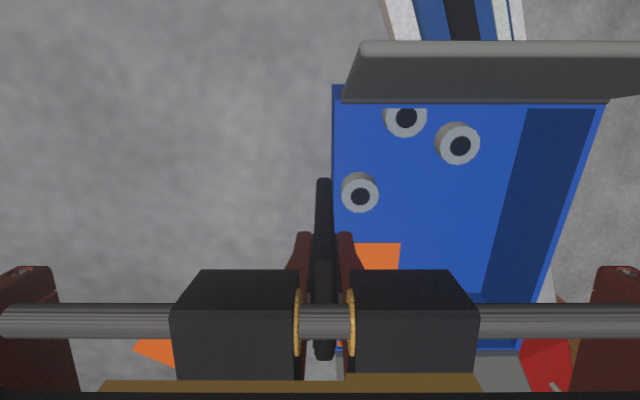

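Emit:
move_arm(deltas=[[255,-0.007,0.021,-0.005,0.08],[255,-0.014,0.042,-0.01,0.16],[255,-0.022,0.063,-0.015,0.24],[255,-0.03,0.084,-0.02,0.32],[255,-0.036,0.105,-0.025,0.4]])

```text
t: 17.4
ee_pos: [722.1, -177.1, 329.9]
orientation: [2.744, 1.114, 0.017]
ft_force: [0.7, -0.3, -6.3]
width: 9.5
```

```bash
python3 - <<'E'
from h import *
plan([830,-300,380],-65,7)
save('wrist','w13.png')
E
```

```text
t 17.4 q [-0.2    0.478  1.336 -0.153  1.222  0.645] p [ 722.1 -177.1  329.9] rv [2.744 1.114 0.017] w 9.52376952544493 F [ 0.7 -0.3 -6.3] M [ 0.44  0.37 -0.1 ]
z [ 0.078 -0.162 -0.984] jaw az -45.5 dist 0.171
[255, np.float64(-0.001), np.float64(0.024), np.float64(-0.003), np.float64(0.049)]
[255, np.float64(-0.003), np.float64(0.048), np.float64(-0.006), np.float64(0.097)]
[255, np.float64(-0.004), np.float64(0.073), np.float64(-0.009), np.float64(0.146)]
[255, np.float64(-0.006), np.float64(0.097), np.float64(-0.012), np.float64(0.194)]
[255, np.float64(-0.007), np.float64(0.121), np.float64(-0.015), np.float64(0.243)]
```

View pics/w13.png

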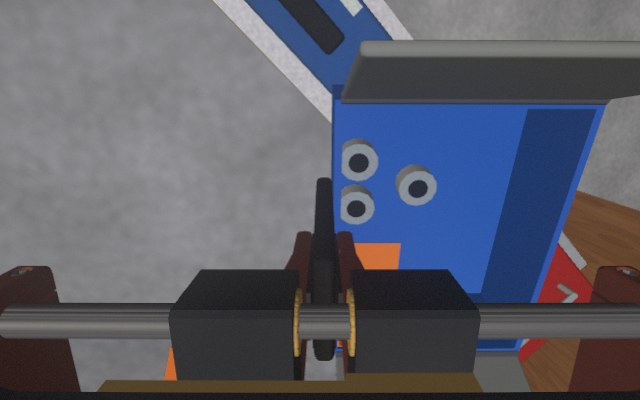

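Emit:
move_arm(deltas=[[255,-0.001,0.024,-0.003,0.07],[255,-0.003,0.048,-0.006,0.14],[255,-0.004,0.073,-0.009,0.21],[255,-0.006,0.097,-0.012,0.28],[255,-0.007,0.121,-0.015,0.34]])

```text
t: 17.87
ee_pos: [799.9, -264.1, 365.5]
orientation: [2.897, 0.636, 0.062]
ft_force: [-0.4, -0.4, -5.1]
width: 10.1
```

```bash
python3 - <<'E'
from h import *
plan([900,-325,400],-68,5)
save('wrist','w14.png')
E
```

```text
t 17.87 q [-0.286  0.623  1.022 -0.136  1.377  0.87 ] p [ 799.9 -264.1  365.5] rv [2.897 0.636 0.062] w 10.14470846173609 F [-0.4 -0.4 -5.1] M [ 0.6   0.25 -0.05]
z [ 0.078 -0.161 -0.984] jaw az -65.2 dist 0.122
[255, np.float64(0.013), np.float64(0.02), np.float64(-0.003), np.float64(0.01)]
[255, np.float64(0.026), np.float64(0.041), np.float64(-0.007), np.float64(0.019)]
[255, np.float64(0.039), np.float64(0.061), np.float64(-0.01), np.float64(0.029)]
[255, np.float64(0.052), np.float64(0.081), np.float64(-0.013), np.float64(0.038)]
[255, np.float64(0.065), np.float64(0.102), np.float64(-0.016), np.float64(0.048)]
```

View pics/w14.png

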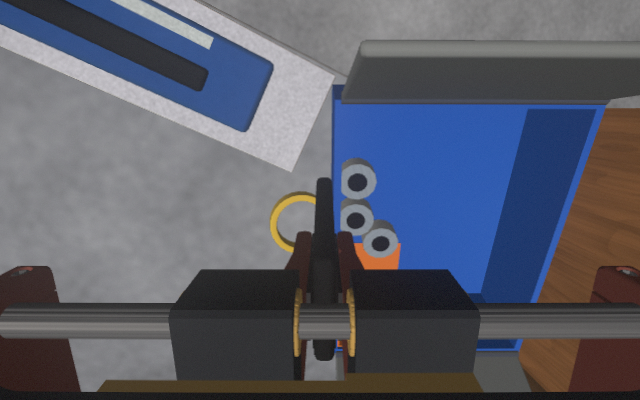

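Emit:
move_arm(deltas=[[255,0.016,0.02,-0.005,0],[255,0.032,0.04,-0.01,0],[255,0.048,0.06,-0.015,0],[255,0.064,0.08,-0.02,0],[255,0.08,0.1,-0.03,0]])

```text
t: 18.33
ee_pos: [911.6, -314.2, 412.0]
orientation: [2.897, 0.642, 0.059]
ft_force: [1.7, -1.2, -5.6]
width: 9.7
```

```bash
python3 - <<'E'
from h import *
plan([1000,-345,420],-65,5)
E
```

```text
t 18.33 q [-0.304  0.893  0.443 -0.131  1.682  0.807] p [ 911.6 -314.2  412. ] rv [2.897 0.642 0.059] w 9.692504162870444 F [ 1.7 -1.2 -5.6] M [ 0.53  0.14 -0.1 ]
z [ 0.076 -0.161 -0.984] jaw az -65.0 dist 0.094
[255, np.float64(0.013), np.float64(0.013), np.float64(0.001), np.float64(-0.0)]
[255, np.float64(0.027), np.float64(0.026), np.float64(0.002), np.float64(-0.0)]
[255, np.float64(0.04), np.float64(0.039), np.float64(0.002), np.float64(-0.0)]
[255, np.float64(0.054), np.float64(0.053), np.float64(0.003), np.float64(-0.0)]
[255, np.float64(0.067), np.float64(0.066), np.float64(0.004), np.float64(-0.0)]
```

Emit:
move_arm(deltas=[[255,0.015,0.015,0,0],[255,0.03,0.03,0,0],[255,0.045,0.045,0,0]])

```text
t: 18.58
ee_pos: [955.4, -330.4, 408.1]
orientation: [2.891, 0.643, 0.069]
ft_force: [1.6, -0.6, -4.5]
width: 10.0
```

Emit:
move_arm(deltas=[[255,0.06,0.06,0,0]])

```text
t: 18.67
ee_pos: [964.8, -334.9, 400.1]
orientation: [2.878, 0.643, 0.099]
ft_force: [0.4, 1.5, -7.6]
width: 10.0
```

Emit:
move_arm(deltas=[[255,0.06,0.06,0,0]])

```text
t: 18.75
ee_pos: [974.5, -339.7, 398.1]
orientation: [2.859, 0.641, 0.139]
ft_force: [-0.5, -0.3, -5.7]
width: 9.5
```

```bash
python3 - <<'E'
from h import *
plan([1000,-345,420],-65,5)
save('wrist','w15.png');save('scene','s15.png')
E
```

```text
t 18.75 q [-0.31   1.09   0.09  -0.134  1.772  0.781] p [ 974.5 -339.7  398.1] rv [2.859 0.641 0.139] w 9.534568239606823 F [-0.5 -0.3 -5.7] M [ 0.65  0.3  -0.  ]
z [ 0.136 -0.181 -0.974] jaw az -65.0 dist 0.034
[255, np.float64(0.004), np.float64(0.004), np.float64(-0.003), np.float64(-0.0)]
[255, np.float64(0.009), np.float64(0.008), np.float64(-0.007), np.float64(-0.0)]
[255, np.float64(0.013), np.float64(0.012), np.float64(-0.01), np.float64(-0.0)]
[255, np.float64(0.017), np.float64(0.016), np.float64(-0.013), np.float64(-0.0)]
[255, np.float64(0.022), np.float64(0.02), np.float64(-0.017), np.float64(-0.001)]
```

View pics/w15.png

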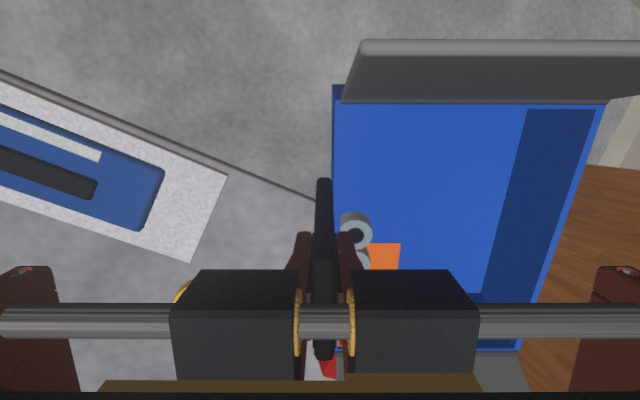

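View pics/s15.png

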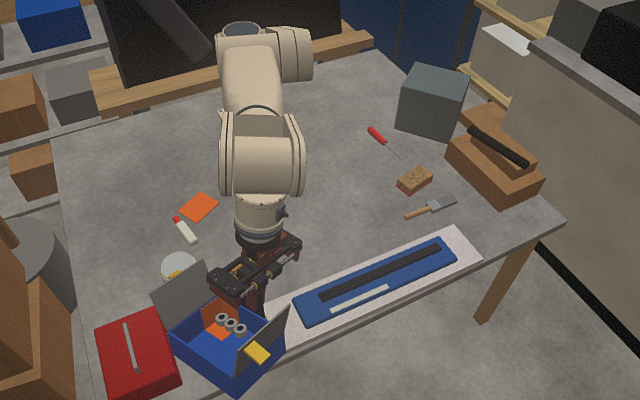

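Emit:
move_arm(deltas=[[255,0.06,0.06,-0.02,0]])

```text
t: 18.93
ee_pos: [979.6, -341.6, 406.5]
orientation: [2.843, 0.638, 0.172]
ft_force: [-1.1, 0.2, -6.5]
width: 9.9
```

Emit:
move_arm(deltas=[[255,0.06,0.06,-0.02,0]])

```text
t: 19.02
ee_pos: [986.4, -343.7, 415.8]
orientation: [2.822, 0.636, 0.213]
ft_force: [-0.1, 0.6, -5.7]
width: 9.8
```

Emit:
move_arm(deltas=[[255,0.06,0.06,-0.02,0]])

```text
t: 19.1
ee_pos: [992.1, -345.4, 424.7]
orientation: [2.804, 0.634, 0.249]
ft_force: [0.3, -1.1, -6.2]
width: 9.9
```

```bash
python3 - <<'E'
from h import *
plan([1000,-345,420],-65,5)
save('wrist','w16.png');save('scene','s16.png')
for n in ('bush1_center','corner','foot','tote','flap_left_tab','flap_right_tab','handle'):
    print(n,[(np.round(d['location'],0),round(d['conf'],2)) for d in place_of('scene',n)[:4]])
o=obs();M=R.from_rotvec(o['orientation']).as_matrix()
# orientation of tote relative to tool at grasp (tote level yaw 17.6)
M0=R.from_rotvec([1.761,2.400,-0.128]).as_matrix(); T0=R.from_euler('z',17.6,degrees=True).as_matrix()
T=M@M0.T@T0; print('tote R',T.round(3)); print('tilt',np.degrees(np.arccos(T[2,2])),'x,y rise',np.degrees(np.arcsin(T[2,:2])))
im=cv2.imread('pics/s16.png')[240:400,140:340];cv2.imwrite('pics/s16c.png',cv2.resize(im,None,fx=3.5,fy=3.5))
E
```

```text
t 19.1 q [-0.309  1.07   0.087 -0.134  1.703  0.78 ] p [ 992.1 -345.4  424.7] rv [2.804 0.634 0.249] w 9.887719733950192 F [ 0.3 -1.1 -6.2] M [0.69 0.47 0.03]
z [ 0.221 -0.209 -0.953] jaw az -65.5 dist 0.009
[255, np.float64(0.001), np.float64(0.0), np.float64(0.001), np.float64(-0.002)]
[255, np.float64(0.003), np.float64(0.001), np.float64(0.002), np.float64(-0.003)]
[255, np.float64(0.004), np.float64(0.001), np.float64(0.004), np.float64(-0.005)]
[255, np.float64(0.005), np.float64(0.001), np.float64(0.005), np.float64(-0.006)]
[255, np.float64(0.007), np.float64(0.001), np.float64(0.006), np.float64(-0.008)]
bush1_center [(array([574., 379.,   0.]), 0.71), (array([ 986., -404.,  343.]), 0.56), (array([370., 398.,  -2.]), 0.5)]
corner [(array([ 883., -465.,  425.]), 0.64), (array([ 949., -408.,  322.]), 0.61)]
foot [(array([ 947., -408.,  321.]), 0.65)]
tote [(array([1043., -423.,  358.]), 0.93)]
flap_left_tab [(array([1123., -384.,  521.]), 0.72)]
flap_right_tab [(array([ 882., -462.,  427.]), 0.8)]
handle [(array([ 979., -348.,  425.]), 0.62)]
t 19.55 q [-0.309  1.072  0.087 -0.134  1.705  0.781] p [ 991.6 -345.5  422.6] rv [2.806 0.634 0.244] w 9.699358121030054 F [ 0.4  0.2 -5. ] M [0.65 0.51 0.01]
tote R [[ 0.409  0.837 -0.363]
 [-0.876  0.472  0.102]
 [ 0.256  0.277  0.926]]
tilt 22.16040981356559 x,y rise [14.85418561 16.06304884]
```

View pics/s16c.png

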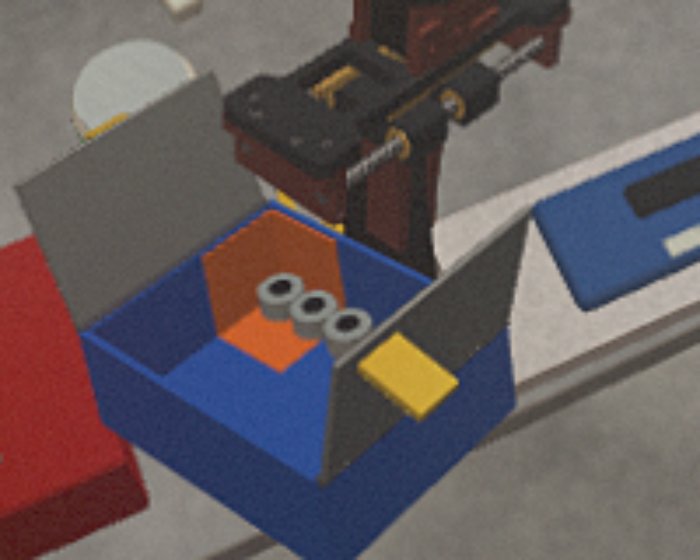

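Emit:
move_arm(deltas=[[255,0.06,0.06,-0.02,0]])

```text
t: 19.63
ee_pos: [996.8, -346.9, 427.8]
orientation: [2.791, 0.633, 0.272]
ft_force: [-0.3, 0.3, -7.1]
width: 10.0
```

Emit:
move_arm(deltas=[[255,0.06,0.06,-0.02,0]])

```text
t: 19.72
ee_pos: [1002.6, -348.2, 437.9]
orientation: [2.771, 0.631, 0.309]
ft_force: [-0.3, -0.8, -6.5]
width: 10.0
```

Emit:
move_arm(deltas=[[255,0.06,0.06,-0.02,0]])

```text
t: 19.8
ee_pos: [1007.3, -349.0, 448.7]
orientation: [2.752, 0.63, 0.342]
ft_force: [1.2, -0.8, -4.9]
width: 9.9
```

```bash
python3 - <<'E'
from h import *
plan([1000,-345,420],-65,5)
save('scene','s17.png')
o=obs();M=R.from_rotvec(o['orientation']).as_matrix()
M0=R.from_rotvec([1.761,2.400,-0.128]).as_matrix(); T0=R.from_euler('z',17.6,degrees=True).as_matrix()
T=M@M0.T@T0; print('tilt',np.degrees(np.arccos(T[2,2])),'x,y rise',np.degrees(np.arcsin(T[2,:2])))
gp=np.array(o['ee_pos'])-5*M[:,2]; org=gp-T@[-70,14,93]; c=org+T@[-61,-81,4]
for P in ([-61,-81,4],[14,-81,4],[14,-6,4],[-61,-6,4]): print(proj('scene',org+T@P).round(1))
print(org.round(0), 'foot',(org+T@[-65,-85,0]).round(0))
for n in ('bush1_center','corner','foot','tote','flap_left_tab','flap_right_tab'):
    for d in place_of('scene',n)[:4]: print(n,np.round(d['location'],0),round(d['conf'],2),'in tote',(T.T@(np.array(d['location'])-org)).round(0))
im=cv2.imread('pics/s17.png')
q=np.array([proj('scene',org+T@P)[0] for P in ([-61,-81,4],[14,-81,4],[14,-6,4],[-61,-6,4])])
im=cv2.resize(im[220:400,140:360],None,fx=3.3,fy=3.3)
cv2.polylines(im,[((q-[140,220])*3.3).astype(int)],True,(0,255,0),1);cv2.imwrite('pics/s17c.png',im)
E
```

```text
t 19.8 q [-0.308  1.053  0.087 -0.133  1.64   0.779] p [1007.3 -349.   448.7] rv [2.752 0.63  0.342] w 9.914108572733179 F [ 1.2 -0.8 -4.9] M [ 0.7   0.56 -0.01]
z [ 0.293 -0.232 -0.927] jaw az -66.0 dist 0.03
[255, np.float64(-0.002), np.float64(-0.003), np.float64(0.005), np.float64(-0.003)]
[255, np.float64(-0.004), np.float64(-0.006), np.float64(0.009), np.float64(-0.007)]
[255, np.float64(-0.006), np.float64(-0.01), np.float64(0.014), np.float64(-0.01)]
[255, np.float64(-0.007), np.float64(-0.013), np.float64(0.019), np.float64(-0.013)]
[255, np.float64(-0.009), np.float64(-0.016), np.float64(0.024), np.float64(-0.017)]
t 19.85 q [-0.308  1.051  0.086 -0.133  1.638  0.779] p [1007.7 -348.9  452.1] rv [2.748 0.629 0.349] w 9.685474649976982 F [-0.8  0.8 -3.7] M [ 0.73  0.54 -0.09]
tilt 27.24008165002894 x,y rise [18.44517235 19.31475909]
[[220.7 326.4]]
[[190.1 348.7]]
[[218.7 364.2]]
[[249.2 339.6]]
[1063. -427.  392.] foot [ 969. -412.  343.]
bush1_center [ 899. -468.  441.] 0.69 in tote [ -14. -136.  111.]
bush1_center [1006. -405.  368.] 0.61 in tote [-49. -43.   7.]
corner [371. 396.  -5.] 0.2 in tote [-1108.  -287.    56.]
foot [ 968. -414.  336.] 0.63 in tote [-66. -89.  -6.]
tote [1060. -426.  385.] 0.94 in tote [-4. -4. -4.]
flap_left_tab [1130. -385.  554.] 0.61 in tote [ 41. 128. 120.]
flap_right_tab [ 897. -468.  440.] 0.78 in tote [ -15. -138.  111.]
```

View pics/s17c.png

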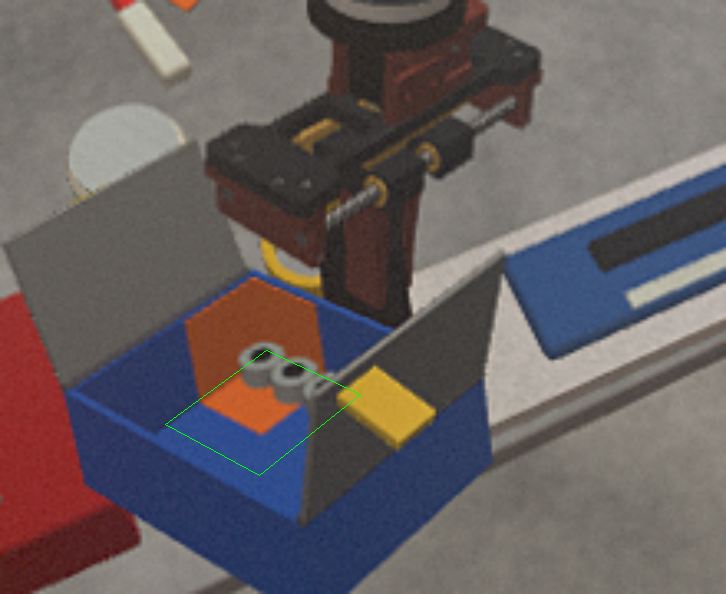

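Emit:
move_arm(deltas=[[255,0,0,0,0],[255,0,0,0,0],[255,0,0,0,0],[255,0,0,0,0],[255,0,0,0,0]])

```text
t: 20.57
ee_pos: [1006.7, -348.8, 448.1]
orientation: [2.753, 0.63, 0.339]
ft_force: [0.4, -0.2, -5.1]
width: 9.5
```

```bash
python3 - <<'E'
from h import *
o=obs();M=R.from_rotvec(o['orientation']).as_matrix()
save('top','t18.png');save('wrist','w18.png');save('scene','s18.png')
M0=R.from_rotvec([1.761,2.400,-0.128]).as_matrix(); T0=R.from_euler('z',17.6,degrees=True).as_matrix()
T=M@M0.T@T0; gp=np.array(o['ee_pos'])-5*M[:,2]; org=gp-T@[-70,14,93]
for c in('top','scene','wrist'):
  for n in ('bush1_center','tote','foot','corner','flap_left_tab','flap_right_tab'):
    for d in place_of(c,n)[:5]:
      if d['conf']>.3: print(c,n,round(d['conf'],2),'in tote',(T.T@(np.array(d['location'])-org)).round(0))
im=cv2.imread('pics/t18.png'); p=proj('top',org)[0].astype(int);print(p)
x0=max(0,p[0]-90);y0=max(0,p[1]-70)
cv2.imwrite('pics/t18c.png',cv2.resize(im[y0:y0+150,x0:x0+190],None,fx=4,fy=4,interpolation=cv2.INTER_CUBIC))
E
```

```text
t 20.57 q [-0.308  1.054  0.087 -0.133  1.643  0.779] p [1006.7 -348.8  448.1] rv [2.753 0.63  0.339] w 9.486662119061577 F [ 0.4 -0.2 -5.1] M [0.73 0.61 0.08]
top tote 0.31 in tote [-941.  -33.  -90.]
top foot 0.71 in tote [-268. -495. -159.]
top foot 0.4 in tote [-394. -608.  -76.]
scene bush1_center 0.53 in tote [-49. -43.   6.]
scene tote 0.75 in tote [-2. -0. -2.]
scene foot 0.9 in tote [-62. -87.  -3.]
scene foot 0.5 in tote [-43. -72.  14.]
scene corner 0.9 in tote [-60. -80.   3.]
scene flap_left_tab 0.98 in tote [ 41. 132. 119.]
scene flap_right_tab 0.72 in tote [-1106.  -287.    55.]
scene flap_right_tab 0.66 in tote [ -13. -138.  115.]
wrist bush1_center 0.74 in tote [-49. -41.   5.]
wrist tote 0.78 in tote [ 6.  0. -0.]
wrist corner 0.44 in tote [ 4.  1. -1.]
[498 -47]
```

View pics/t18c.png

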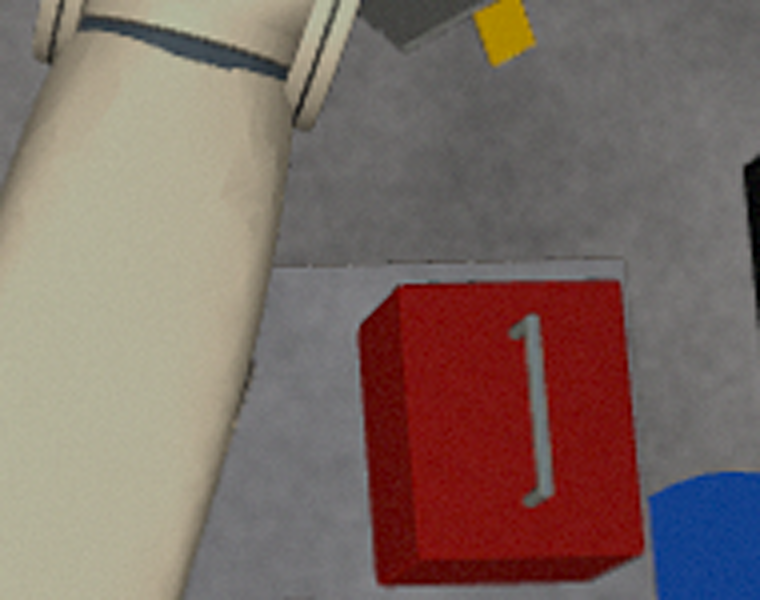

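View pics/w18.png

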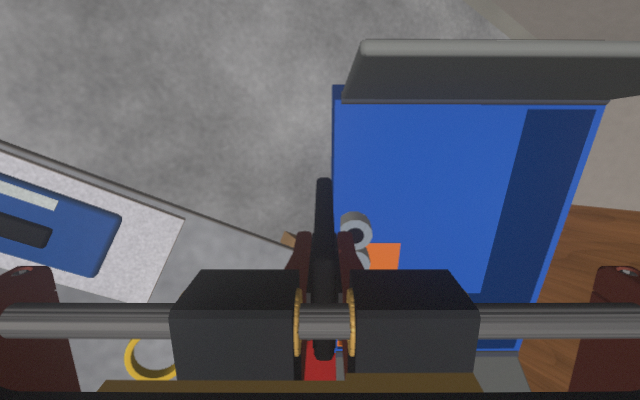

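```bash
python3 - <<'E'
from h import *
o=obs();M=R.from_rotvec(o['orientation']).as_matrix()
M0=R.from_rotvec([1.761,2.400,-0.128]).as_matrix(); T0=R.from_euler('z',17.6,degrees=True).as_matrix()
T=M@M0.T@T0; gp=np.array(o['ee_pos'])-5*M[:,2]; org=gp-T@[-70,14,93]
c=calibration('wrist');K=np.array(c['intrinsics']);D=np.array(c['distortion']);H=np.array(c['hand_eye'])
def hit(px,zt):
    u=cv2.undistortPoints(np.array([[px]],float),K,D)[0,0]; d=M@H[:3,:3]@[u[0],u[1],1]; p=np.array(o['ee_pos'])+M@H[:3,3]
    pt=T.T@(p-org); dt=T.T@d; return pt+dt*(zt-pt[2])/dt[2]
print('bush hole top',hit((356,235),18).round(1)); print('orange floor edge',hit((399,244),4).round(1),'rim corner',hit((334,87),60).round(1))
plan([870,-300,450],-66,15)
for k in (5,10,15): pass
E
```

```text
t 21.62 q [-0.308  1.054  0.087 -0.133  1.643  0.78 ] p [1006.7 -348.8  448.1] rv [2.753 0.63  0.339] w 9.638327277116616 F [-0.1  0.3 -5.5] M [ 0.67  0.6  -0.02]
bush hole top [-46.5 -14.3  18. ]
orange floor edge [-11.1 -31.6   4. ] rim corner [-65.6  91.1  60. ]
t 21.62 q [-0.308  1.054  0.087 -0.133  1.643  0.78 ] p [1006.7 -348.8  448.1] rv [2.753 0.63  0.339] w 9.638327277116616 F [-0.1  0.3 -5.5] M [ 0.67  0.6  -0.02]
z [ 0.291 -0.231 -0.928] jaw az -65.9 dist 0.145
[255, np.float64(-0.006), np.float64(-0.006), np.float64(-0.004), np.float64(0.0)]
[255, np.float64(-0.013), np.float64(-0.013), np.float64(-0.007), np.float64(0.0)]
[255, np.float64(-0.019), np.float64(-0.019), np.float64(-0.011), np.float64(0.0)]
[255, np.float64(-0.026), np.float64(-0.025), np.float64(-0.014), np.float64(0.0)]
[255, np.float64(-0.032), np.float64(-0.031), np.float64(-0.018), np.float64(0.0)]
```

Emit:
move_arm(deltas=[[255,-0.002,-0.002,-0.001,0],[255,-0.006,-0.006,-0.003,0],[255,-0.012,-0.012,-0.006,0],[255,-0.018,-0.018,-0.01,0],[255,-0.025,-0.025,-0.014,0]])

```text
t: 22.03
ee_pos: [970.7, -335.3, 448.4]
orientation: [2.753, 0.63, 0.339]
ft_force: [1.4, 0.0, -5.9]
width: 9.6
```

Emit:
move_arm(deltas=[[255,-0.006,-0.006,-0.004,0],[255,-0.013,-0.013,-0.007,0],[255,-0.019,-0.019,-0.011,0],[255,-0.026,-0.026,-0.014,0],[255,-0.032,-0.032,-0.018,0]])

```text
t: 22.45
ee_pos: [924.9, -318.0, 449.6]
orientation: [2.754, 0.63, 0.339]
ft_force: [-0.4, -0.6, -5.6]
width: 9.9
```

Emit:
move_arm(deltas=[[255,-0.006,-0.006,-0.004,0],[255,-0.013,-0.013,-0.007,0],[255,-0.018,-0.018,-0.01,0],[255,-0.022,-0.022,-0.012,0],[255,-0.024,-0.024,-0.013,0]])

```text
t: 22.87
ee_pos: [891.0, -305.2, 450.5]
orientation: [2.753, 0.63, 0.34]
ft_force: [0.0, 0.1, -6.2]
width: 9.8
```

Emit:
move_arm(deltas=[[255,0,0,0,0],[255,0,0,0,0],[255,0,0,0,0],[255,0,0,0,0],[255,0,0,0,0]])

```text
t: 23.28
ee_pos: [891.8, -305.6, 449.3]
orientation: [2.754, 0.63, 0.339]
ft_force: [-0.5, -0.3, -6.6]
width: 10.0
```

```bash
python3 - <<'E'
from h import *
o=obs();M=R.from_rotvec(o['orientation']).as_matrix()
save('wrist','w19.png');save('scene','s19.png');save('top','t19.png')
M0=R.from_rotvec([1.761,2.400,-0.128]).as_matrix(); T0=R.from_euler('z',17.6,degrees=True).as_matrix()
T=M@M0.T@T0; gp=np.array(o['ee_pos'])-5*M[:,2]; org=gp-T@[-70,14,93]
print('tilt',np.degrees(np.arccos(T[2,2])),'x,y rise',np.degrees(np.arcsin(T[2,:2])),'foot',org+T@[-65,-85,0])
for n in ('bush1_center','tote','foot','corner','flap_left_tab','flap_right_tab'):
    for d in place_of('scene',n)[:5]:
      if d['conf']>.3: print(n,round(d['conf'],2),'in tote',(T.T@(np.array(d['location'])-org)).round(0))
im=cv2.imread('pics/s19.png');p=proj('scene',org)[0].astype(int)
x0,y0=p[0]-100,p[1]-90
cv2.imwrite('pics/s19c.png',cv2.resize(im[y0:y0+150,x0:x0+200],None,fx=4,fy=4,interpolation=cv2.INTER_CUBIC))
o=obs();print(np.round(o['qvel'],3))
E
```

```text
t 23.28 q [-0.3    0.671  0.802 -0.14   1.314  0.832] p [ 891.8 -305.6  449.3] rv [2.754 0.63  0.339] w 10.005296872452254 F [-0.5 -0.3 -6.6] M [ 0.73  0.57 -0.  ]
tilt 26.77070088046073 x,y rise [18.11552433 19.01902952] foot [ 852.49647955 -368.5338181   340.18645771]
bush1_center 0.5 in tote [-49. -43.   7.]
tote 0.86 in tote [-0.  1. -2.]
foot 0.94 in tote [-64. -85.  -1.]
foot 0.61 in tote [-75.   0.  89.]
corner 0.97 in tote [-63. -82.   3.]
flap_left_tab 0.84 in tote [ 43. 126. 122.]
flap_left_tab 0.31 in tote [-66. -79.   3.]
flap_right_tab 0.89 in tote [ -10. -130.  115.]
t 23.73 q [-0.3    0.67   0.803 -0.14   1.314  0.832] p [ 891.6 -305.5  449.8] rv [2.753 0.63  0.339] w 9.823884486491146 F [-0.1 -0.8 -6.2] M [0.69 0.54 0.06]
[ 0.     0.001  0.002  0.001 -0.001 -0.   ]
```

View pics/s19c.png

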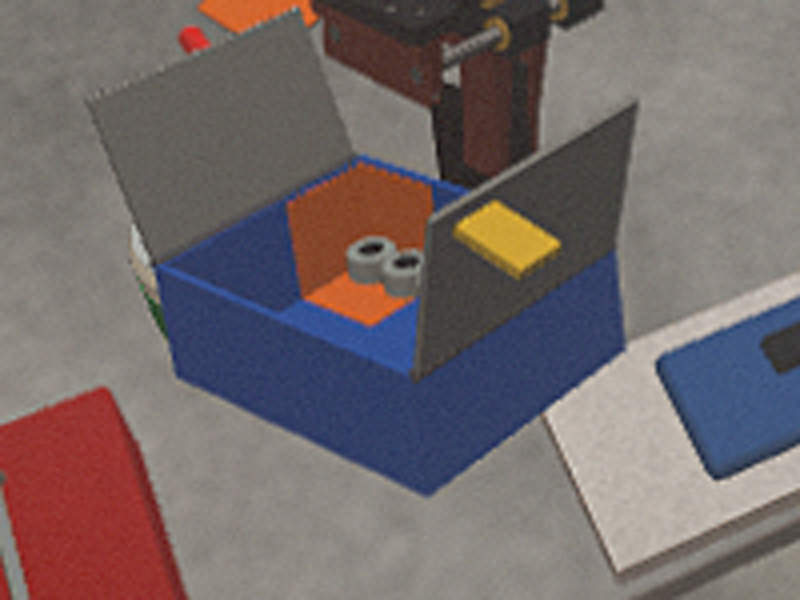

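View pics/t19.png

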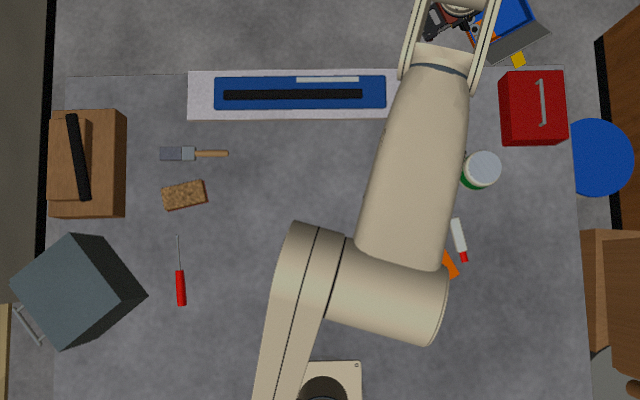

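View pics/w19.png

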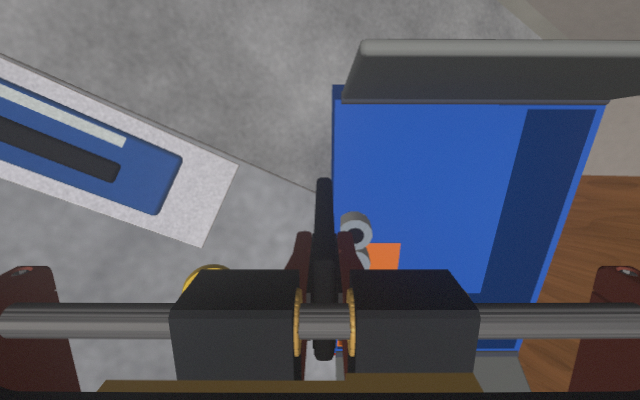

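```bash
python3 - <<'E'
from h import *
o=obs();M=R.from_rotvec(o['orientation']).as_matrix()
M0=R.from_rotvec([1.761,2.400,-0.128]).as_matrix(); T0=R.from_euler('z',17.6,degrees=True).as_matrix()
T=M@M0.T@T0; gp=np.array(o['ee_pos'])-5*M[:,2]; org=gp-T@[-70,14,93]
p=proj('scene',org)[0].astype(int);x0,y0=p[0]-100,p[1]-90
c=calibration('scene');K=np.array(c['intrinsics']);D=np.array(c['distortion']);W=np.array(c['world_to_cam'])
def hit(cp,zt):
    px=[x0+cp[0]/4,y0+cp[1]/4]
    u=cv2.undistortPoints(np.array([[px]],float),K,D)[0,0]; d=W[:3,:3].T@[u[0],u[1],1]; q=-W[:3,:3].T@W[:3,3]
    pt=T.T@(q-org); dt=T.T@d; return (pt+dt*(zt-pt[2])/dt[2]).round(1)
print('b1',hit((372,244),18),'b2',hit((405,258),18),'rim corner(-65,-85)',hit((359,156),60),'rim(65,-85)',hit((158,264),60))
E
```

```text
t 23.73 q [-0.3    0.67   0.803 -0.14   1.314  0.832] p [ 891.6 -305.5  449.8] rv [2.753 0.63  0.339] w 9.823884486491146 F [-0.1 -0.8 -6.2] M [0.69 0.54 0.06]
b1 [-48.6 -68.   18. ] b2 [-47.4 -42.7  18. ] rim corner(-65,-85) [-60.  -80.5  60. ] rim(65,-85) [ 61.7 -85.4  60. ]
```

```bash
python3 - <<'E'
from h import *
print(close_job())
E
```

```text
the job is handed in; nothing more can be done
None
```

I opened both flaps, lifted the tote by its handle and tipped it towards the orange corner. I handed the job in at about 24 s of the 61 s, with the tote still held up. No verdict was reported, so the result rests on my own checks below.

**How it was tipped:** the move rows cannot tilt the tool directly. I tilted it by pushing the commanded pose past the arm's reach, and turned the tilted tool to help tip the tote.

**Last checks:**
- **Hold and tilt:** the tote is tilted about 27°, with its x axis rising about 18° and its y axis about 19°. The lowest corner is about 340 mm above the bench, the grip opening is 10 mm, and the arm is still.
- **Flaps:** both are past upright, at about 1.8 to 1.9 rad.
- **Bushes:** they lie in a row along the -x wall, with centres about 13, 38 and 65 mm from the orange corner along y. All three are about 13 mm from it along x.
- **Bystanders:** none showed as disturbed in the pictures I looked at.

**Weaker or disagreeing checks:**
- **Third bush:** it was partly hidden. It was located from the wrist camera only, which was up to 6 mm off at the rim, so its margin to the 75 mm limit is about 9 mm.
- **Tote position:** while the flaps were opened it slid about 7 mm and then back again.
- **Top camera:** at the end it saw only part of the tote, and its detections there were useless.
- **Joint 3:** while I pushed past the reach it read 0.086 to 0.087 rad, against a lower limit of 0.09. I then pulled it back to 0.80.

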